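# Return the hand tools to their foam cut-outs in the tool tray

## Robot

A 6-joint arm with a two-finger parallel gripper is mounted at the origin on a cart in front of the work surface, level with it; the furniture and walls round the work are solid. World frame = base frame: x ahead of the robot, y to its left, z up, the work surface at z = 0. Lengths are in m, angles in rad, forces in N, time in s.
With the tool pointing down it reaches from about 0.4 to 0.825 m from the base axis. Payload 7 kg.
Tool frame: the origin (TCP) lies on the centre line of the jaws, within the pads' length; the fingertips stand 22 mm ahead of it and the grasp point (between the pads) lies 3 mm ahead of it (arm.tcp_to_tips is the distance from the TCP to the fingertips, in m); z points along the fingers, y is the line along which they close (so a half turn about z gives the same grasp; the last joint's range is limited). The gripper opens to 88 mm and grips with 3 to 60 N. Pads are 19 mm wide; open, the fingers measure 130 mm over their backs; the gripper's body (78 mm by 193 mm) begins 47 mm behind the grasp point.
Start: joints at [-1.054, 0.359, 0.012, 0, -1.224, -0.288], TCP at [0.153, -0.657, 0.249] pointing down, gripper open.
Joint ranges: [-3.07, 3.07], [-1.43, 2.12], [-1.02, 1.25], [-3.03, 1.67], [-3.05, -0], [-3.03, 3.03]. Speed limits (rad/s): [2.39, 2.39, 3.01, 3.14, 3.14, 3.14].

## Interface

Orientations are given as [roll, pitch, yaw] about the fixed x, y, z axes, in that order (R = Rz(yaw) Ry(pitch) Rx(roll)).
In Python, from station import arm gives the robot as it stands.
- The arm moves only by the tool jog_arm, never from a script. Its argument "targets" is a list of rows, each an object of numbers: "dx", "dy", "dz": the shift along the tool's x, y, z in mm; "rx", "ry", "rz": the turn, a rotation vector about the tool's x, y, z in rad; "gripper": the closure, from 0 (fully open) to 1 (shut). In form: [{"dx": .., "dy": .., "dz": .., "rx": .., "ry": .., "rz": .., "gripper": ..}, ...]. A call has exactly 8 rows; each row is the pose to reach, as a shift and turn from the pose commanded when the call began, along the tool's axes at that moment; what a row does not reach only later rows make up. A row lasts 1/12 s, in which the tool goes at most 41.7 mm and 7.16 degrees, less where a joint would pass 70% of its speed; a pose out of reach is approached as far as the arm can. A call with a gripper value outside its range is refused whole. The fingers move at their own pace and stop on an object; "force" is the grip in N (left out, the last holds). Time passes only in rows, so rows that repeat a pose let the fingers close, or fill a call up. It gives the time, the measured TCP pose, the force, the opening and the grip force at its end, in the units of the state.
- arm.get_state(): the state, without advancing time (a new reading comes with each control period).
- arm.grab_frame(name): name is "side" or "top"; returns a dict with "frame" (400x640x3 uint8, red, green, blue), "z_map" (400x640 float32, m along the optical axis (not along the pixel's ray), 0 where there is no reading), "fx", "fy", "cx", "cy" (pixels), "view" (4x4, takes a point from world to camera coordinates). Camera axes: x right, y down, z forward; pixel columns grow to the right and rows downward; lengths in m; the calibration is good to about 2 mm. A picture is of the moment at which its call begins.
- arm.job_done(): hands the job in; it is judged then, once.
The state is a dict: "t": time; "q": joint angles; "qd": joint speeds; "joint_efforts": joint torques, N m; "eef_pos": TCP position; "ee_rot": TCP orientation; "force": force on the tool from outside, world axes, zero at the start; "moment": the same for the moment, N m; "width": finger opening in m; "gripper_force": force on a finger pad.
Only numpy, scipy, OpenCV 4.12 (cv2) and the standard library are available. Lean on these libraries where they do the work, as an engineer would, in place of code of your own. Each camera call takes 0.05 s, during which the arm holds its last target. There are 200 camera calls.

## Task

Clear the hand tools off the bench at the end of the job: put the long-nose pliers, the side cutters, the long slim screwdriver and the short stout screwdriver back in the tool tray, each lying flat and fully down in the foam cut-out of its own shape, working end where the cut-out narrows. Leave the solder spool and the flux bottle standing where they are.

Things in the scene. Friction and masses are not known exactly. Their poses are not given: they have to be found in the camera images.
- long_nose: Long-nose pliers lying flat: slim jaws, two nearly parallel sleeved handles; 173 mm long, 45 mm over the handles, 12 mm thick, 0.1 kg. Origin: middle of its outline, at the underside; its -y points to the working end, +y to the handle end, z up. Grip from above across both handles at y +20 mm, 43 mm wide there; they do not pivot.
- side_cutters: Side cutters lying flat: stubby head, two spreading handles; 142 mm long, 55 mm over the handle ends, 12 mm thick, 0.1 kg. Origin: middle of its outline, at the underside; its -y points to the working end, +y to the handle end, z up. Grip from above across both handles at y +12 mm, 44 mm wide there; they do not pivot.
- long_driver: Long slim screwdriver lying: 176 mm long, handle 24 mm thick, thin blade, 0.06 kg; does not roll. Origin: middle of its outline, at the underside; its -y points to the working end, +y to the handle end, z up. Handle from y +3 to +86 mm (22 mm wide to the grip), blade from y +2 to -88 mm at 12 mm height. Grip across the handle at y +35 mm.
- short_driver: Short stout screwdriver lying: 126 mm long, handle 32 mm thick, short blade, 0.07 kg; does not roll. Origin: middle of its outline, at the underside; its -y points to the working end, +y to the handle end, z up. Handle from y -12 to +61 mm (28 mm wide to the grip), blade from y -13 to -63 mm at 16 mm height. Grip across the handle at y +22 mm.
- foam_long_nose: Charcoal foam module, yellow-floored cut-out for the long-nose pliers, tongue between handles. Fixed, 215 (x) by 80 mm, in a tray 17 mm high. Origin: centre of underside, 2 mm over bench; z up, +x to cut-out's tip end. Cut-out floor z 8, foam top z 20; 7 mm room round the tool. Floor-deep finger channel, 52 wide, crosses all modules at x -27. Tool seated: origin x -7, y 0, z 8, its -y along +x.
- foam_side_cutters: Charcoal foam module, yellow-floored cut-out for the side cutters, tongue between handles. Fixed, 215 (x) by 80 mm, in a tray 17 mm high. Origin: centre of underside, 2 mm over bench; z up, +x to cut-out's tip end. Cut-out floor z 8, foam top z 20; 7 mm room round the tool. Floor-deep finger channel, 52 wide, crosses all modules at x -27. Tool seated: origin x -15, y 0, z 8, its -y along +x.
- foam_long_driver: Charcoal foam module, yellow-floored cut-out for the long slim driver. Fixed, 215 (x) by 80 mm, in a tray 17 mm high. Origin: centre of underside, 2 mm over bench; z up, +x to cut-out's tip end. Cut-out floor z 8, foam top z 20; 7 mm room round the tool. Floor-deep finger channel, 52 wide, crosses all modules at x -27. Tool seated: origin x 8, y 0, z 8, its -y along +x.
- foam_short_driver: Charcoal foam module, yellow-floored cut-out for the short stout driver. Fixed, 215 (x) by 80 mm, in a tray 17 mm high. Origin: centre of underside, 2 mm over bench; z up, +x to cut-out's tip end. Cut-out floor z 8, foam top z 20; 7 mm room round the tool. Floor-deep finger channel, 52 wide, crosses all modules at x -27. Tool seated: origin x -5, y 0, z 8, its -y along +x.
- solder_spool: Bystander: a spool of solder standing on its flange near the tray, 58 mm across, 73 mm high. Origin: centre of its underside.
- flux_bottle: Bystander: a small bottle with a brush cap standing near the tray, 34 mm across, 84 mm high. Origin: centre of its underside.

How it is judged:
By the outcome, as a careful person would: the job done as asked, in the order asked, and still so for the second after the job is handed in, with the robot touching nothing.
It also fails if it takes over 102 s, if anything falls off the work surface, if the arm or the gripper's body presses on something with over 40 N, if the wrist force passes 120 N, or if a joint passes its speed limit or range.

## Working session

There is one attempt and no reset: what is moved stays moved. The work goes in short steps, Python scripts to look and compute and a tool call to move; the robot and the scene stay as the last step left them, time stands still between calls to the robot, and variables do not carry over. Pictures are saved under pics/ and viewed, at most 14 in all, crops included, and the job is handed in when it is done.

Besides the shell and the picture viewer there is one more tool, called after "Call:" by a JSON object that holds its "method" and its "body". jog_arm: Moves the arm, as the interface text tells. Its arguments: {"type":"object","properties":{"targets":{"type":"array","items":{"type":"object","properties":{"dx":{"type":"number"},"dy":{"type":"number"},"dz":{"type":"number"},"rx":{"type":"number"},"ry":{"type":"number"},"rz":{"type":"number"},"gripper":{"type":"number"}}}},"force":{"type":"number"}},"required":["targets"]}

```bash
mkdir -p pics && ls
python3 - <<'E'
from station import arm
import numpy as np, cv2
s=arm.get_state(); print({k:np.round(v,3) for k,v in s.items()}, arm.tcp_to_tips)
for n in ("top","side"):
    f=arm.grab_frame(n); np.savez(f"/tmp/{n}0.npz",**f)
    print(n,f["fx"],f["fy"],f["cx"],f["cy"]); print(np.round(f["view"],3))
    cv2.imwrite(f"pics/{n}0.png",f["frame"][:,:,::-1])
E
```

```text
pics
{'t': np.float64(0.0), 'q': array([-1.054,  0.359,  0.011, -0.   , -1.224, -0.288]), 'qd': array([ 0.   ,  0.002,  0.   , -0.   , -0.001,  0.   ]), 'joint_efforts': array([ 1.0000e-03, -5.8271e+01,  2.9305e+01,  6.9970e+00,  7.0000e-03,
       -0.0000e+00]), 'eef_pos': array([ 0.153, -0.657,  0.248]), 'ee_rot': array([ 3.14 , -0.   , -2.913]), 'force': array([-0.381, -0.45 , -1.166]), 'moment': array([-0.007,  0.033,  0.011]), 'gripper_force': np.float64(0.0), 'width': np.float64(0.088)} 0.022
top 396.81946098003766 396.81946098003766 325.53531136587264 196.2913685557286
[[-0.122 -0.993 -0.006  0.077]
 [-0.966  0.12  -0.23   0.595]
 [ 0.229 -0.022 -0.973  0.929]
 [ 0.     0.     0.     1.   ]]
side 390.4078475070898 390.4078475070898 314.6615492260075 204.08425839204256
[[ 0.995 -0.1   -0.012 -0.583]
 [-0.063 -0.515 -0.855  0.099]
 [ 0.079  0.851 -0.519  1.109]
 [ 0.     0.     0.     1.   ]]
```

View pics/top0.png

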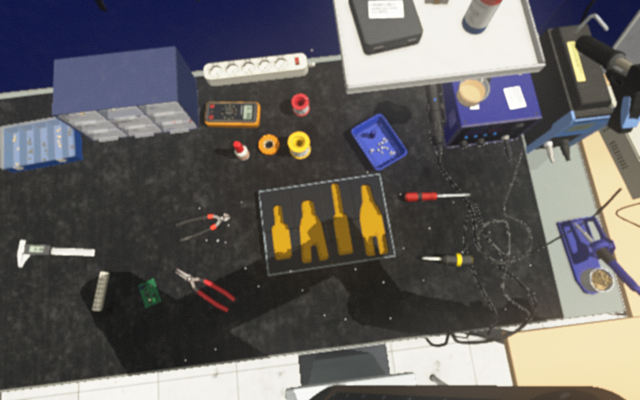

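View pics/side0.png

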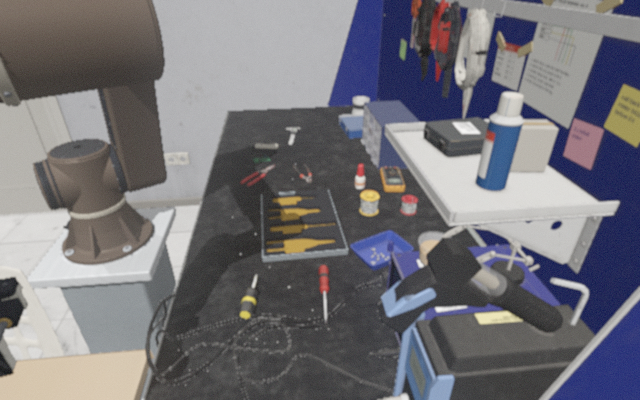

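The top view shows the tray at about (325,225). The long-nose pliers are at (207,290) with their tip at (180,270), and the side cutters at (205,222) with their head at (225,217). The red long driver is at (435,196), tip right, and the short driver at (445,260), tip left. The cut-outs from left to right are short driver, side cutters, long driver and long-nose, with tips up. The side view shows the same layout. Next I'll measure.

```bash
cat > h.py <<'E'
import numpy as np, cv2
def load(n): 
    f=np.load(f"/tmp/{n}.npz"); return {k:f[k] for k in f}
def cloud(f):
    v,u=np.mgrid[0:400,0:640]; z=f["z_map"]
    c=np.stack([(u-f["cx"])/f["fx"]*z,(v-f["cy"])/f["fy"]*z,z],-1)
    T=np.linalg.inv(f["view"]); return c@T[:3,:3].T+T[:3,3]
def ray(f,uv,h):
    uv=np.atleast_2d(uv).astype(float); T=np.linalg.inv(f["view"])
    d=np.c_[(uv[:,0]-f["cx"])/f["fx"],(uv[:,1]-f["cy"])/f["fy"],np.ones(len(uv))]@T[:3,:3].T
    o=T[:3,3]; return o+d*((h-o[2])/d[:,2])[:,None]
def proj(f,p):
    c=np.atleast_2d(p)@f["view"][:3,:3].T+f["view"][:3,3]
    return np.c_[c[:,0]/c[:,2]*f["fx"]+f["cx"],c[:,1]/c[:,2]*f["fy"]+f["cy"]]
E
python3 - <<'E'
from h import *
t=load("top0"); P=cloud(t); s=load("side0"); Q=cloud(s)
for name,(u,v) in dict(bench=(240,290),bench2=(420,225),bench3=(150,220),traytop=(325,195),foam=(297,225),floorLN=(372,230),floorSC=(313,230)).items():
    w=P[v-2:v+3,u-2:u+3].reshape(-1,3); print(name,np.round(w.mean(0)*1e3,1),np.round(w.std(0)*1e3,1))
w=Q[228:240,200:215].reshape(-1,3); print("side bench",np.round(np.median(w,0)*1e3,1),w[:,2].std()*1e3)
# visual: crops x3 of colour + height map
def crop(u0,v0,u1,v1,k):
    a=cv2.resize(t["frame"][v0:v1,u0:u1,::-1],None,fx=k,fy=k,interpolation=cv2.INTER_CUBIC)
    a=np.clip(a.astype(float)*1.6,0,255).astype(np.uint8)
    h=np.clip(P[v0:v1,u0:u1,2]*1e3*6,0,255).astype(np.uint8)
    b=cv2.cvtColor(cv2.resize(h,None,fx=k,fy=k,interpolation=cv2.INTER_NEAREST),cv2.COLOR_GRAY2BGR)
    return np.vstack([a,b])
cv2.imwrite("pics/c1.png",np.hstack([crop(160,200,250,320,2.4.__int__() if 0 else 2.5),crop(255,170,400,290,2.5) ,crop(390,170,475,290,2.5)]))
E
```

```text
bench [ 3.989e+02  2.495e+02 -2.000e-01] [3.5 3.7 1.9]
bench2 [ 508.  -236.     0.8] [3.8 3.8 1.8]
bench3 [6.093e+02 4.745e+02 5.000e-01] [3.9 3.5 2. ]
traytop [605.3   5.   61.6] [ 48.    5.6 199.9]
foam [544.4  85.9  21. ] [3.7 3.7 1.8]
floorLN [ 509.2 -107.     8.8] [3.7 3.7 1.7]
floorSC [528.2  46.3   8.7] [3.8 3.7 2. ]
side bench [274.5 -10.3   3.1] 1.1704239368757465
```

View pics/c1.png

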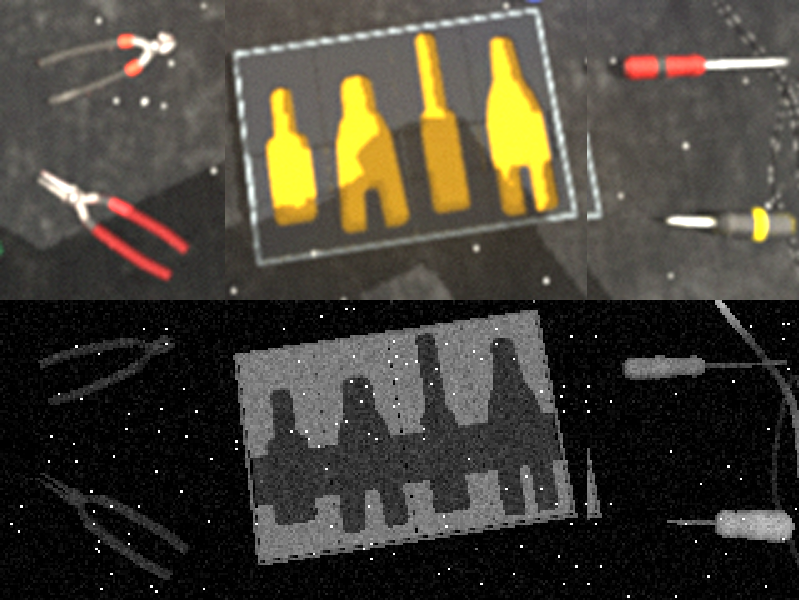

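The crops show clean height silhouettes for all four tools, and the tray outline with the floor-deep channel. Bench is at 0, foam top at about 21 and floor at about 8.7 mm, matching the text. Next I'll fit poses from both views.

```bash
cat > fit.py <<'E'
from h import *
def near(P,c,r): return (np.hypot(P[...,0]-c[0],P[...,1]-c[1])<r)&(np.abs(P[...,2])<0.08)
def blob(m):
    n,l,st,_=cv2.connectedComponentsWithStats(m.astype(np.uint8),connectivity=8)
    return l==1+np.argmax(st[1:,4])
def cloudf(f):
    f=dict(f); f["z_map"]=cv2.medianBlur(f["z_map"].astype(np.float32),3); return cloud(f)
def tool(f,P,c,r,lo,h):
    m=near(P,c,r)&(P[...,2]>lo); m=blob(cv2.morphologyEx(m.astype(np.uint8),cv2.MORPH_CLOSE,np.ones((3,3))))
    vu=np.argwhere(m); p=ray(f,vu[:,::-1],h)
    p=p[:,:2]; (cx,cy),(w,hh),a=cv2.minAreaRect((p*1e3).astype(np.float32))
    a=np.deg2rad(a); 
    if w<hh: a+=np.pi/2
    ax=np.array([np.cos(a),np.sin(a)]); 
    z=np.percentile(P[m][:,2],[50,90])*1e3
    return np.array([cx,cy]),ax,(w,hh),z,p,m
E
python3 - <<'E'
from fit import *
for n in("top0","side0"):
    f=load(n); P=cloudf(f); print(n,"cam",np.linalg.inv(f["view"])[:3,3].round(3))
    if n=="top0":
        cs={k:ray(f,uv,.01)[0] for k,uv in dict(long_nose=(207,290),side_cutters=(206,222),long_driver=(435,196),short_driver=(445,260)).items()}
        ct=ray(f,(326,226),.02)[0]
    for k,c in cs.items():
        h,r={"long_nose":(.01,.1),"side_cutters":(.01,.085),"long_driver":(.014,.1),"short_driver":(.018,.075)}[k]
        C,ax,wh,z,p,m=tool(f,P,c,r,.0055,h); u=(p*1e3-C)@ax
        i=(p*1e3-C)@np.array([-ax[1],ax[0]])
        w=[np.ptp(i[(u>=q)&(u<q+20)]).round(0) if ((u>=q)&(u<q+20)).any() else 0 for q in range(-100,100,20)]
        print(k,C.round(1),"ang",np.degrees(np.arctan2(ax[1],ax[0])).round(1),np.round(wh,1),"z",z.round(1),"w",w)
    C,ax,wh,z,p,m=tool(f,P,ct,.25,.0145,.02); print("tray",C.round(1),np.degrees(np.arctan2(ax[1],ax[0])).round(1),np.round(wh,1),z)
    hsv=cv2.cvtColor(f["frame"],cv2.COLOR_RGB2HSV)
    y=cv2.inRange(hsv,(15,140,60),(32,255,255)).astype(bool)&near(P,ct,.22)
    nn,l,st,ce=cv2.connectedComponentsWithStats(y.astype(np.uint8))
    for i in range(1,nn):
        if st[i,4]>120:
            q=(ray(f,np.argwhere(l==i)[:,::-1],.0095)[:,:2]*1e3).astype(np.float32)
            (cx,cy),(w,hh),a=cv2.minAreaRect(q); print(" cut",round(cx,1),round(cy,1),round(w,1),round(hh,1),round(a,1),"z",np.median(P[l==i][:,2]).round(4))
E
```

```text
top0 cam [0.371 0.026 1.041]
long_nose [414.6 336.5] ang 52.5 [159.3  43.5] z [7.6 9.3] w [0, np.float64(41.0), np.float64(43.0), np.float64(42.0), np.float64(42.0), np.float64(38.0), np.float64(34.0), np.float64(15.0), np.float64(10.0), 0]
side_cutters [579.7 331.8] ang 102.4 [ 53.2 135.9] z [7.5 8.9] w [0, np.float64(15.0), np.float64(17.0), np.float64(38.0), np.float64(45.0), np.float64(48.0), np.float64(52.0), np.float64(53.0), np.float64(50.0), 0]
long_driver [ 578.5 -271. ] ang 82.9 [135.8  24.6] z [18.5 21.2] w [0, np.float64(3.0), np.float64(3.0), np.float64(3.0), np.float64(22.0), np.float64(19.0), np.float64(25.0), np.float64(22.0), np.float64(22.0), 0]
short_driver [ 399.1 -294.3] ang 106.4 [ 75.4 110.3] z [24.4 29.1] w [0, 0, np.float64(71.0), np.float64(54.0), np.float64(38.0), np.float64(32.0), np.float64(21.0), np.float64(8.0), 0, 0]
tray [592.2  14.1] 91.8 [121.5 328.2] [20.42758388 21.54715883]
 cut 551.9 -27.0 192.7 39.8 2.2 z 0.0089
 cut 538.5 -107.1 189.6 61.3 2.3 z 0.0089
 cut 529.0 51.4 163.6 70.3 1.0 z 0.009
 cut 534.8 132.3 143.8 46.7 1.9 z 0.0087
side0 cam [ 
[... 396 characters left out ...]
t64(47.0), np.float64(52.0), np.float64(56.0), np.float64(58.0), np.float64(55.0), 0]
long_driver [ 581.7 -308.2] ang 52.1 [178.  129.9] z [17.8 30.7] w [np.float64(22.0), np.float64(30.0), np.float64(21.0), np.float64(38.0), np.float64(55.0), np.float64(77.0), np.float64(92.0), np.float64(108.0), np.float64(129.0), np.float64(130.0)]
short_driver [ 400.5 -299.4] ang 104.9 [ 78.8 133.5] z [24.2 31.4] w [0, np.float64(47.0), np.float64(69.0), np.float64(40.0), np.float64(37.0), np.float64(37.0), np.float64(28.0), np.float64(14.0), np.float64(6.0), 0]
tray [541.4   7.6] 91.5 [224.  337.2] [22.71397896 24.13372524]
 cut 529.8 54.5 80.7 55.9 4.5 z 0.0117
 cut 536.3 -105.9 48.9 96.4 83.3 z 0.0115
```

Run:
```python
from fit import *
t=load("top0"); s=load("side0"); P=cloudf(t)
def up(im,k): return cv2.resize(im,None,fx=k,fy=k,interpolation=cv2.INTER_CUBIC)
g=lambda a:np.clip(a.astype(float)*1.8,0,255).astype(np.uint8)[:,:,::-1]
a=up(g(t["frame"][175:290,390:510]),4)[:,:400+80]
h=np.clip(P[175:290,390:510,2]*1e3*5,0,255).astype(np.uint8)
h=cv2.cvtColor(up(h,2.6),cv2.COLOR_GRAY2BGR)
b=up(g(s["frame"][255:340,220:340]),2.6)
r=np.vstack([h,b]); H=max(a.shape[0],r.shape[0])
pad=lambda x:cv2.copyMakeBorder(x,0,H-x.shape[0],0,0,cv2.BORDER_CONSTANT)
im=np.hstack([pad(a),pad(r)]); print(im.shape); cv2.imwrite("pics/c2.png",im)
```

```text
(520, 792, 3)
```

View pics/c2.png

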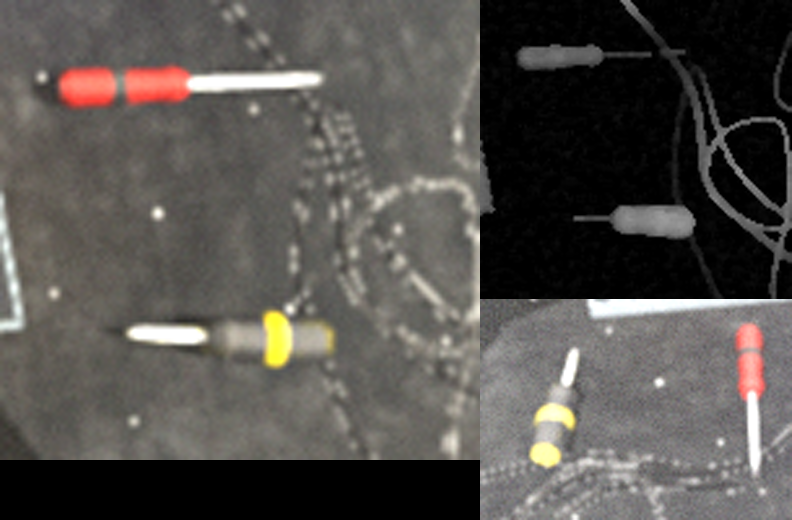

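The crop shows the long driver's handle end at (404,197) and blade tip at (470,194.5). The short driver's blade tip is at (422,258) and its handle end at (474,259.5). A thin cord passes near both, so I'll mask handles by height and blades by brightness.

```bash
cat > pose.py <<'E'
from fit import *
def mids(p,ax,c,step):
    n=np.array([-ax[1],ax[0]]); u=(p-c)@ax; v=(p-c)@n
    b=np.floor(u/step); out=[]
    for k in np.unique(b):
        q=v[b==k]
        if len(q)>2: out.append([u[b==k].mean(),(q.max()+q.min())/2,np.ptp(q)])
    return np.array(out),u,v,n
def axisfit(p,h,t,step=6):   # p mm, h handle-end guess, t tip guess -> origin, unit axis to tip
    c=(h+t)/2; ax=(t-h)/np.linalg.norm(t-h)
    for _ in range(4):
        m,u,v,n=mids(p,ax,c,step); k=np.polyfit(m[:,0],m[:,1],1)
        c=c+n*k[1]; ax=ax+n*k[0]; ax/=np.linalg.norm(ax)
    m,u,v,n=mids(p,ax,c,step); mid=(u.max()+u.min())/2
    return c+ax*mid,ax,np.ptp(u),m
def toolmask(f,P,name,c,r):
    hsv=cv2.cvtColor(f["frame"],cv2.COLOR_RGB2HSV); H=P[...,2]; N=near(P,c,r)
    if "driver" in name: m=N&((H>.012)|(hsv[...,2]>125)|((hsv[...,1]>140)&(hsv[...,2]>70)))
    else: m=N&((H>.005)|(hsv[...,2]>125)|((hsv[...,1]>130)&(hsv[...,2]>60)))
    return blob(cv2.morphologyEx(m.astype(np.uint8),cv2.MORPH_CLOSE,np.ones((3,3))))
E
python3 - <<'E'
from pose import *
f=load("top0"); P=cloudf(f)
G=dict(long_nose=((233,305),(178,269),.010,.1),side_cutters=((178,232),(229,216),.009,.085),long_driver=((404.5,196.8),(470.5,194.5),.012,.095),short_driver=((473.7,259.5),(421.7,258.3),.016,.07))
fs=load("side0"); Ps=cloudf(fs)
for k,(h,t,z,r) in G.items():
  h=ray(f,h,z)[0];t=ray(f,t,z)[0]
  for n,F,PP in(("top",f,P),("side",fs,Ps)):
    m=toolmask(F,PP,k,(h+t)/2,r); p=ray(F,np.argwhere(m)[:,::-1],z)[:,:2]*1e3
    o,ax,L,mm=axisfit(p,h[:2]*1e3,t[:2]*1e3)
    print(k,n,"guessL",(np.linalg.norm(h-t)*1e3).round(),"o",o.round(1),"tipdir",np.degrees(np.arctan2(ax[1],ax[0])).round(1),"L",L.round(1),"w",mm[:,2].astype(int),"ztop",np.percentile(PP[m][:,2],90).round(4))
# tray
for n,F,PP in(("top",f,P),("side",fs,Ps)):
    ct=ray(f,(326,226),.02)[0]
    m=near(PP,ct,.22)&(PP[...,2]>.014)&(PP[...,2]<.03); m=cv2.morphologyEx(m.astype(np.uint8),cv2.MORPH_CLOSE,np.ones((29,29)));m=blob(cv2.morphologyEx(m,cv2.MORPH_OPEN,np.ones((5,5))))
    p=ray(F,np.argwhere(m)[:,::-1],.02)[:,:2]*1e3; r=cv2.minAreaRect(p.astype(np.float32)); print("tray",n,np.round(r[0],1),np.round(r[1],1),r[2])
E
```

```text
long_nose top guessL 171.0 o [416.6 338.9] tipdir 52.2 L 169.2 w [37 41 43 45 46 47 46 45 46 45 45 45 45 44 43 41 36 34 28 24 14 14 16 14
 13 12 10 10  3] ztop 0.0089
long_nose side guessL 171.0 o [415.8 334.3] tipdir 55.1 L 180.9 w [41 44 40 45 48 48 48 51 41 41 49 44 41 49 56 38 56 53 39 27 18 21 21 21
 33 25 40 21 10 15] ztop 0.0108
side_cutters top guessL 138.0 o [579.2 332.1] tipdir -78.7 L 140.0 w [47 51 52 51 53 51 51 52 48 47 45 44 42 42 45 47 44 31 25 16 14 19 19  8] ztop 0.0087
side_cutters side guessL 138.0 o [579.7 327.5] tipdir -81.3 L 149.6 w [ 7 45 45 54 45 57 54 48 44 53 44 47 49 52 47 36 41 36 25 17 17 18 18 13
 13] ztop 0.011
long_driver top guessL 176.0 o [ 579.4 -291.7] tipdir -94.8 L 171.2 w [16 22 24 24 24 22 22 22 22 21 19 19 19 19 16  8  5  5  5  5  5  5  5  5
  5  5  8  5  5] ztop 0.0209
long_driver side guessL 176.0 o [ 577.  -290.8] tipdir -98.2 L 181.7 w [10 19 19 19 19 19 21 21 21 19 19 16 18 21 18 13  9  6  6  6  6  6  6  6
  4  4  6  8 25 40 12] ztop 0.0238
short_driver top guessL 132.0 o [ 411.1 -285. ] tipdir 80.6 L 127.3 w [ 5 25 30 30 35 33 33 32 27 25 25 25 25 20  7  7  7  7  7  5  5  5] ztop 0.0291
short_driver side guessL 132.0 o [ 409.7 -288.6] tipdir 81.6 L 132.4 w [ 8 22 28 29 31 30 30 31 31 29 29 27 27 28 25 16  7  9  7  9  7  4  3] ztop 0.0317
tray top [557.3   8.2] [256.  337.9] 1.6254674196243286
tray side [589.    8.9] [319.2 337.1] 1.5974358320236206
```

Poses agree with the given sizes: lengths 169/140/171/127 against 173/142/176/126, and cut-out centres 80 mm apart. I'll write a planner helper and start moving.

```bash
cat > plan.py <<'E'
# usage: plan.py x y z yawdeg [x y z yawdeg ...] (mm,deg): shifts from the current pose in tool axes
import sys,numpy as np
from station import arm
from scipy.spatial.transform import Rotation as R
s=arm.get_state(); p=np.array(s["eef_pos"])*1e3; r=R.from_euler("xyz",s["ee_rot"])
print("t",round(float(s["t"]),2),"pos",p.round(1),"yaw",np.degrees(s["ee_rot"]).round(1),"w",round(float(s["width"])*1e3,1),"F",np.round(s["force"],1),"q",np.round(s["q"],2))
a=np.array(sys.argv[1:],float).reshape(-1,4)
for x,y,z,w in a:
    t=R.from_euler("xyz",[np.pi,0,np.radians(w)])
    d=r.inv().apply(np.array([x,y,z])-p); rv=(r.inv()*t).as_rotvec()
    print("->",(x,y,z,w),"dxyz",d.round(1),"rv",rv.round(3),"rows",round(max(np.linalg.norm(d)/41.7,np.degrees(np.linalg.norm(rv))/7.16),1))
E
python3 - <<'E'
from fit import *
f=load("top0");P=cloudf(f)
for k,(u,v) in dict(spool=(300,143),flux=(240,149),orange=(268,144)).items(): print(k,P[v-1:v+2,u-1:u+2].reshape(-1,3).mean(0).round(3))
E
```

```text
spool [0.768 0.054 0.021]
flux [0.755 0.21  0.063]
orange [0.785 0.143 0.   ]
```

Call:
{"method": "jog_arm", "body": {"targets": [{"dx": -464, "dy": 464, "rz": -0.68, "gripper": 0}, {"dx": -464, "dy": 464, "rz": -0.68, "gripper": 0}, {"dx": -464, "dy": 464, "rz": -0.68, "gripper": 0}, {"dx": -464, "dy": 464, "rz": -0.68, "gripper": 0}, {"dx": -464, "dy": 464, "rz": -0.68, "gripper": 0}, {"dx": -464, "dy": 464, "rz": -0.68, "gripper": 0}, {"dx": -464, "dy": 464, "rz": -0.68, "gripper": 0}, {"dx": -464, "dy": 464, "rz": -0.68, "gripper": 0}]}}

```text
invalid input at $.targets[0]: expected keys dx, dy, dz, rx, ry, rz, gripper
```

Call:
{"method": "jog_arm", "body": {"targets": [{"dx": -464, "dy": 464, "dz": 0, "rx": 0, "ry": 0, "rz": -0.68, "gripper": 0}, {"dx": -464, "dy": 464, "dz": 0, "rx": 0, "ry": 0, "rz": -0.68, "gripper": 0}, {"dx": -464, "dy": 464, "dz": 0, "rx": 0, "ry": 0, "rz": -0.68, "gripper": 0}, {"dx": -464, "dy": 464, "dz": 0, "rx": 0, "ry": 0, "rz": -0.68, "gripper": 0}, {"dx": -464, "dy": 464, "dz": 0, "rx": 0, "ry": 0, "rz": -0.68, "gripper": 0}, {"dx": -464, "dy": 464, "dz": 0, "rx": 0, "ry": 0, "rz": -0.68, "gripper": 0}, {"dx": -464, "dy": 464, "dz": 0, "rx": 0, "ry": 0, "rz": -0.68, "gripper": 0}, {"dx": -464, "dy": 464, "dz": 0, "rx": 0, "ry": 0, "rz": -0.68, "gripper": 0}]}}

```text
t: 0.77
eef_pos: [0.3295, -0.3724, 0.2484]
ee_rot: [3.141, 0.0, -2.233]
force: [0.6, 0.1, 0.6]
width: 0.0874
gripper_force: 0.0
```

```bash
python3 plan.py 500 -80 200 -127.8 450 150 200 -127.8
```

```text
t 0.77 pos [ 329.5 -372.4  248.4] yaw [ 180.     0.  -127.9] w 87.4 F [0.6 0.1 0.6] q [-0.45  0.06 -0.37 -0.   -1.14 -0.21]
-> (np.float64(500.0), np.float64(-80.0), np.float64(200.0), np.float64(-127.8)) dxyz [-335.4   45.3   48.5] rv [ 0.     0.    -0.002] rows 8.2
-> (np.float64(450.0), np.float64(150.0), np.float64(200.0), np.float64(-127.8)) dxyz [-486.2  226.1   48.5] rv [ 0.     0.    -0.002] rows 12.9
```

Call:
{"method": "jog_arm", "body": {"targets": [{"dx": -335, "dy": 45, "dz": 48, "rx": 0, "ry": 0, "rz": 0, "gripper": 0}, {"dx": -335, "dy": 45, "dz": 48, "rx": 0, "ry": 0, "rz": 0, "gripper": 0}, {"dx": -335, "dy": 45, "dz": 48, "rx": 0, "ry": 0, "rz": 0, "gripper": 0}, {"dx": -335, "dy": 45, "dz": 48, "rx": 0, "ry": 0, "rz": 0, "gripper": 0}, {"dx": -335, "dy": 45, "dz": 48, "rx": 0, "ry": 0, "rz": 0, "gripper": 0}, {"dx": -335, "dy": 45, "dz": 48, "rx": 0, "ry": 0, "rz": 0, "gripper": 0}, {"dx": -335, "dy": 45, "dz": 48, "rx": 0, "ry": 0, "rz": 0, "gripper": 0}, {"dx": -335, "dy": 45, "dz": 48, "rx": 0, "ry": 0, "rz": 0, "gripper": 0}]}}

```text
t: 1.43
eef_pos: [0.496, -0.0873, 0.2015]
ee_rot: [-3.141, 0.0, -2.233]
force: [0.5, -0.7, 0.9]
width: 0.0877
gripper_force: 0.0
```

Call:
{"method": "jog_arm", "body": {"targets": [{"dx": -151, "dy": 180, "dz": 0, "rx": 0, "ry": 0, "rz": 0, "gripper": 0}, {"dx": -151, "dy": 180, "dz": 0, "rx": 0, "ry": 0, "rz": 0, "gripper": 0}, {"dx": -151, "dy": 180, "dz": 0, "rx": 0, "ry": 0, "rz": 0, "gripper": 0}, {"dx": -151, "dy": 180, "dz": 0, "rx": 0, "ry": 0, "rz": 0, "gripper": 0}, {"dx": -151, "dy": 180, "dz": 0, "rx": 0, "ry": 0, "rz": 0, "gripper": 0}, {"dx": -151, "dy": 180, "dz": 0, "rx": 0, "ry": 0, "rz": 0, "gripper": 0}, {"dx": -151, "dy": 180, "dz": 0, "rx": 0, "ry": 0, "rz": 0, "gripper": 0}, {"dx": -151, "dy": 180, "dz": 0, "rx": 0, "ry": 0, "rz": 0, "gripper": 0}]}}

```text
t: 2.1
eef_pos: [0.4459, 0.1416, 0.2015]
ee_rot: [3.141, -0.0, -2.23]
force: [-0.1, -0.8, 0.5]
width: 0.0879
gripper_force: 0.0
```

```bash
python3 plan.py 404 323 100 -127.8 404 323 24 -127.8
```

```text
t 2.1 pos [445.9 141.6 201.5] yaw [ 180.    -0.  -127.7] w 87.9 F [-0.1 -0.8  0.5] q [ 0.73  0.05 -0.5  -0.   -1.02 -1.39]
-> (np.float64(404.0), np.float64(323.0), np.float64(100.0), np.float64(-127.8)) dxyz [-117.8  144.1  101.5] rv [ 0.    -0.     0.001] rows 5.1
-> (np.float64(404.0), np.float64(323.0), np.float64(24.0), np.float64(-127.8)) dxyz [-117.9  144.1  177.5] rv [ 0.    -0.     0.001] rows 6.2
```

Call:
{"method": "jog_arm", "body": {"targets": [{"dx": -118, "dy": 144, "dz": 100, "rx": 0, "ry": 0, "rz": 0, "gripper": 0}, {"dx": -118, "dy": 144, "dz": 100, "rx": 0, "ry": 0, "rz": 0, "gripper": 0}, {"dx": -118, "dy": 144, "dz": 100, "rx": 0, "ry": 0, "rz": 0, "gripper": 0}, {"dx": -118, "dy": 144, "dz": 100, "rx": 0, "ry": 0, "rz": 0, "gripper": 0}, {"dx": -118, "dy": 144, "dz": 100, "rx": 0, "ry": 0, "rz": 0, "gripper": 0}, {"dx": -118, "dy": 144, "dz": 140, "rx": 0, "ry": 0, "rz": 0, "gripper": 0}, {"dx": -118, "dy": 144, "dz": 140, "rx": 0, "ry": 0, "rz": 0, "gripper": 0}, {"dx": -118, "dy": 144, "dz": 140, "rx": 0, "ry": 0, "rz": 0, "gripper": 0}]}}

```text
t: 2.77
eef_pos: [0.4048, 0.3199, 0.0598]
ee_rot: [-3.141, -0.006, -2.233]
force: [-0.3, 1.1, -0.2]
width: 0.0882
gripper_force: 0.0
```

```bash
python3 plan.py 404 323 24 -127.8
```

```text
t 2.77 pos [404.8 319.9  59.8] yaw [-180.    -0.3 -127.9] w 88.2 F [-0.3  1.1 -0.2] q [ 1.05  0.31 -0.56 -0.   -0.7  -1.71]
-> (np.float64(404.0), np.float64(323.0), np.float64(24.0), np.float64(-127.8)) dxyz [-2.2  2.6 35.8] rv [-0.001 -0.006 -0.003] rows 0.9
```

Call:
{"method": "jog_arm", "body": {"targets": [{"dx": 0, "dy": 0, "dz": 0, "rx": 0, "ry": 0, "rz": 0, "gripper": 0}, {"dx": 0, "dy": 0, "dz": 15, "rx": 0, "ry": 0, "rz": 0, "gripper": 0}, {"dx": 0, "dy": 0, "dz": 30, "rx": 0, "ry": 0, "rz": 0, "gripper": 0}, {"dx": 0, "dy": 0, "dz": 36, "rx": 0, "ry": 0, "rz": 0, "gripper": 0}, {"dx": 0, "dy": 0, "dz": 36, "rx": 0, "ry": 0, "rz": 0, "gripper": 0}, {"dx": 0, "dy": 0, "dz": 36, "rx": 0, "ry": 0, "rz": 0, "gripper": 0}, {"dx": 0, "dy": 0, "dz": 36, "rx": 0, "ry": 0, "rz": 0, "gripper": 0}, {"dx": 0, "dy": 0, "dz": 36, "rx": 0, "ry": 0, "rz": 0, "gripper": 0}]}}

```text
t: 3.43
eef_pos: [0.4059, 0.3224, 0.0269]
ee_rot: [3.141, 0.002, -2.233]
force: [-0.2, -0.6, 0.3]
width: 0.0878
gripper_force: 0.0
```

```bash
python3 plan.py 404 323 24 -127.8
```

```text
t 3.43 pos [405.9 322.4  26.9] yaw [ 1.800e+02  1.000e-01 -1.279e+02] w 87.8 F [-0.2 -0.6  0.3] q [ 1.05  0.36 -0.59  0.   -0.61 -1.71]
-> (np.float64(404.0), np.float64(323.0), np.float64(24.0), np.float64(-127.8)) dxyz [0.7 1.9 2.9] rv [ 0.     0.002 -0.002] rows 0.1
```

Call:
{"method": "jog_arm", "body": {"force": 25, "targets": [{"dx": 0, "dy": 2, "dz": 3, "rx": 0, "ry": 0, "rz": 0, "gripper": 0}, {"dx": 0, "dy": 2, "dz": 3, "rx": 0, "ry": 0, "rz": 0, "gripper": 0}, {"dx": 0, "dy": 2, "dz": 3, "rx": 0, "ry": 0, "rz": 0, "gripper": 0.8}, {"dx": 0, "dy": 2, "dz": 3, "rx": 0, "ry": 0, "rz": 0, "gripper": 0.8}, {"dx": 0, "dy": 2, "dz": 3, "rx": 0, "ry": 0, "rz": 0, "gripper": 0.8}, {"dx": 0, "dy": 2, "dz": 3, "rx": 0, "ry": 0, "rz": 0, "gripper": 0.8}, {"dx": 0, "dy": 2, "dz": 3, "rx": 0, "ry": 0, "rz": 0, "gripper": 0.8}, {"dx": 0, "dy": 2, "dz": 3, "rx": 0, "ry": 0, "rz": 0, "gripper": 0.8}]}}

```text
t: 4.1
eef_pos: [0.4038, 0.3232, 0.0227]
ee_rot: [-3.142, -0.0, -2.233]
force: [0.9, 0.5, -0.5]
width: 0.0533
gripper_force: 0.0
```

Call:
{"method": "jog_arm", "body": {"targets": [{"dx": 0, "dy": 0, "dz": 0, "rx": 0, "ry": 0, "rz": 0, "gripper": 0.8}, {"dx": 0, "dy": 0, "dz": 0, "rx": 0, "ry": 0, "rz": 0, "gripper": 0.8}, {"dx": 0, "dy": 0, "dz": 0, "rx": 0, "ry": 0, "rz": 0, "gripper": 0.8}, {"dx": 0, "dy": 0, "dz": -20, "rx": 0, "ry": 0, "rz": 0, "gripper": 0.8}, {"dx": 0, "dy": 0, "dz": -50, "rx": 0, "ry": 0, "rz": 0, "gripper": 0.8}, {"dx": 0, "dy": 0, "dz": -86, "rx": 0, "ry": 0, "rz": 0, "gripper": 0.8}, {"dx": 0, "dy": 0, "dz": -86, "rx": 0, "ry": 0, "rz": 0, "gripper": 0.8}, {"dx": 0, "dy": 0, "dz": -86, "rx": 0, "ry": 0, "rz": 0, "gripper": 0.8}]}}

```text
t: 4.77
eef_pos: [0.4045, 0.3244, 0.1107]
ee_rot: [3.141, 0.005, -2.233]
force: [0.0, 0.8, -2.5]
width: 0.0431
gripper_force: 25.0
```

```bash
python3 plan.py 450 100 150 -150 512 -108 150 -178.2
```

```text
t 4.77 pos [404.5 324.4 110.7] yaw [ 180.     0.3 -127.9] w 43.1 F [ 0.   0.8 -2.5] q [ 1.05  0.24 -0.51  0.   -0.81 -1.72]
-> (np.float64(450.0), np.float64(100.0), np.float64(150.0), np.float64(-150.0)) dxyz [ 148.8 -173.8  -40.1] rv [0.002 0.005 0.385] rows 5.6
-> (np.float64(512.0), np.float64(-108.0), np.float64(150.0), np.float64(-178.2)) dxyz [ 274.8 -350.5  -40.8] rv [0.003 0.004 0.877] rows 10.7
```

Call:
{"method": "jog_arm", "body": {"targets": [{"dx": 270, "dy": -356, "dz": -40, "rx": 0, "ry": 0, "rz": 0.877, "gripper": 0.8}, {"dx": 270, "dy": -356, "dz": -40, "rx": 0, "ry": 0, "rz": 0.877, "gripper": 0.8}, {"dx": 270, "dy": -356, "dz": -40, "rx": 0, "ry": 0, "rz": 0.877, "gripper": 0.8}, {"dx": 270, "dy": -356, "dz": -40, "rx": 0, "ry": 0, "rz": 0.877, "gripper": 0.8}, {"dx": 270, "dy": -356, "dz": -40, "rx": 0, "ry": 0, "rz": 0.877, "gripper": 0.8}, {"dx": 270, "dy": -356, "dz": -40, "rx": 0, "ry": 0, "rz": 0.877, "gripper": 0.8}, {"dx": 270, "dy": -356, "dz": -40, "rx": 0, "ry": 0, "rz": 0.877, "gripper": 0.8}, {"dx": 270, "dy": -356, "dz": -40, "rx": 0, "ry": 0, "rz": 0.877, "gripper": 0.8}]}}

```text
t: 5.43
eef_pos: [0.4884, 0.0002, 0.1375]
ee_rot: [-3.141, -0.002, -3.118]
force: [0.3, 1.4, -1.7]
width: 0.0429
gripper_force: 25.0
```

```bash
python3 plan.py 519.5 -108 100 -178.2
```

```text
t 5.43 pos [4.884e+02 2.000e-01 1.375e+02] yaw [-1.800e+02 -1.000e-01 -1.786e+02] w 42.9 F [ 0.3  1.4 -1.7] q [ 0.4   0.16 -0.54 -0.   -0.87 -1.95]
-> (np.float64(519.5), np.float64(-108.0), np.float64(100.0), np.float64(-178.2)) dxyz [ -28.6 -108.9   37.5] rv [-0.    -0.002 -0.008] rows 2.8
```

Call:
{"method": "jog_arm", "body": {"targets": [{"dx": -29, "dy": -102, "dz": 37, "rx": 0, "ry": 0, "rz": -0.005, "gripper": 0.8}, {"dx": -29, "dy": -102, "dz": 37, "rx": 0, "ry": 0, "rz": -0.005, "gripper": 0.8}, {"dx": -29, "dy": -102, "dz": 37, "rx": 0, "ry": 0, "rz": -0.005, "gripper": 0.8}, {"dx": -29, "dy": -102, "dz": 37, "rx": 0, "ry": 0, "rz": -0.005, "gripper": 0.8}, {"dx": -29, "dy": -102, "dz": 37, "rx": 0, "ry": 0, "rz": -0.005, "gripper": 0.8}, {"dx": -29, "dy": -102, "dz": 37, "rx": 0, "ry": 0, "rz": -0.005, "gripper": 0.8}, {"dx": -29, "dy": -102, "dz": 37, "rx": 0, "ry": 0, "rz": -0.005, "gripper": 0.8}, {"dx": -29, "dy": -102, "dz": 37, "rx": 0, "ry": 0, "rz": -0.005, "gripper": 0.8}]}}

```text
t: 6.1
eef_pos: [0.5213, -0.0977, 0.1016]
ee_rot: [3.141, 0.0, -3.103]
force: [-0.1, 0.5, -1.1]
width: 0.0428
gripper_force: 25.0
```

```bash
cat > snap.py <<'E'
import sys,cv2,numpy as np
from station import arm
tag=sys.argv[1]; fr={}
for n in("top","side"):
    f=arm.grab_frame(n); np.savez(f"/tmp/{n}{tag}.npz",**f); fr[n]=f["frame"][:,:,::-1]
a=cv2.resize(fr["top"][160:290,240:420],None,fx=2.2,fy=2.2,interpolation=cv2.INTER_CUBIC)
b=cv2.resize(fr["side"][170:280,230:370],None,fx=2.6,fy=2.6,interpolation=cv2.INTER_CUBIC)
im=np.hstack([a,b]); cv2.imwrite(f"pics/s{tag}.png",im)
E
sed -i 's/im=np.hstack(\[a,b\])/im=np.hstack([a,b])/' snap.py
python3 plan.py 519.5 -108 40 -178.2; python3 snap.py LN 2>&1 | tail -1
```

```text
t 6.1 pos [521.3 -97.7 101.6] yaw [ 180.     0.  -177.8] w 42.8 F [-0.1  0.5 -1.1] q [ 0.18  0.27 -0.5  -0.   -0.81 -1.72]
-> (np.float64(519.5), np.float64(-108.0), np.float64(40.0), np.float64(-178.2)) dxyz [  2.2 -10.2  61.6] rv [0.    0.    0.007] rows 1.5
```

View pics/sLN.png

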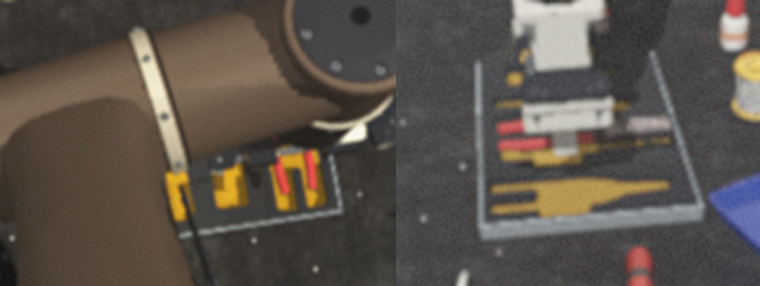

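The side view shows the pliers level and aligned in the grip: tip at (487,218), handle ends near (421.5,219) and (421.5,226). I'll check the in-hand pose and tilt from these.

Run:
```python
from pose import *
f=load("sideLN")
z=.0845
hsv=cv2.cvtColor(f["frame"],cv2.COLOR_RGB2HSV)
for n,uv in dict(tip=(487,217.7),h1=(421.5,219.2),h2=(421.5,225.8)).items(): print(n,(ray(f,uv,z)[0]*1e3).round(1))
red=((hsv[...,0]<8)|(hsv[...,0]>172))&(hsv[...,1]>110)&(hsv[...,2]>70)
v,u=np.nonzero(red[200:240,410:480]); q=ray(f,np.c_[u+410,v+200],z)*1e3; print("red x",q[:,0].min().round(1),q[:,0].max().round(1),"y",np.percentile(q[:,1],[1,50,99]).round(1))
P=cloudf(f); print("z red",np.percentile(P[200:240,410:480][red[200:240,410:480]][:,2]*1e3,[10,50,90]).round(1))
print("tip z",(P[214:222,474:484].reshape(-1,3)*1e3).round(0)[::9])
```

```text
tip [1028.2 -142.6   84.5]
h1 [ 856.  -129.1   84.5]
h2 [ 845.9 -158.7   84.5]
red x 853.1 873.3 y [-40.  -35.1 -29.7]
z red [36.4 44.4 46.1]
tip z [[ 794. -466.  320.]
 [ 809. -465.  319.]
 [ 808. -465.  317.]
 [ 806. -465.  315.]
 [ 805. -465.  313.]
 [ 804. -465.  311.]
 [ 803. -465.  309.]
 [ 801. -466.  308.]
 [ 800. -465.  306.]]
```

Run:
```python
from pose import *
f=load("sideLN"); z=.0845
hsv=cv2.cvtColor(f["frame"],cv2.COLOR_RGB2HSV)
for n,uv in dict(tip=(334.6,217.5),h1=(269.2,219.2),h2=(269.2,225.8)).items(): print(n,(ray(f,uv,z)[0]*1e3).round(1))
red=((hsv[...,0]<8)|(hsv[...,0]>172))&(hsv[...,1]>110)&(hsv[...,2]>70)
P=cloudf(f)
m=red[212:232,262:300]; q=P[212:232,262:300][m]*1e3; print("red",np.percentile(q,[2,50,98],axis=0).round(1).tolist())
print("tip",(P[214:220,322:333].reshape(-1,3)*1e3).round(0)[::6].tolist())
```

```text
tip [631.1 -93.9  84.5]
h1 [458.4 -81.4  84.5]
h2 [ 458.3 -112.4   84.5]
red [[456.3, -121.9, 10.9], [476.4, -116.0, 88.1], [505.0, 38.9, 91.2]]
tip [[611.0, 19.0, 25.0], [628.0, 19.0, 24.0], [613.0, 16.0, 23.0], [631.0, 15.0, 22.0], [603.0, -91.0, 90.0], [619.0, -93.0, 90.0], [605.0, -96.0, 89.0], [621.0, -97.0, 89.0], [608.0, -98.0, 88.0], [623.0, -100.0, 87.0], [610.0, -99.0, 85.0]]
```

Call:
{"method": "jog_arm", "body": {"targets": [{"dx": 3, "dy": -10, "dz": 0, "rx": 0, "ry": 0, "rz": 0.007, "gripper": 0.8}, {"dx": 3, "dy": -10, "dz": 0, "rx": 0, "ry": 0, "rz": 0.007, "gripper": 0.8}, {"dx": 3, "dy": -10, "dz": 25, "rx": 0, "ry": 0, "rz": 0.007, "gripper": 0.8}, {"dx": 3, "dy": -10, "dz": 45, "rx": 0, "ry": 0, "rz": 0.007, "gripper": 0.8}, {"dx": 3, "dy": -10, "dz": 50, "rx": 0, "ry": 0, "rz": 0.007, "gripper": 0.8}, {"dx": 3, "dy": -10, "dz": 50, "rx": 0, "ry": 0, "rz": 0.007, "gripper": 0.8}, {"dx": 3, "dy": -10, "dz": 50, "rx": 0, "ry": 0, "rz": 0.007, "gripper": 0.8}, {"dx": 3, "dy": -10, "dz": 50, "rx": 0, "ry": 0, "rz": 0.007, "gripper": 0.8}]}}

```text
t: 6.87
eef_pos: [0.5195, -0.1087, 0.0525]
ee_rot: [-3.142, 0.002, -3.111]
force: [-0.1, 0.0, -0.8]
width: 0.0432
gripper_force: 25.0
```

```bash
python3 plan.py 518 -108 33 -178.2; python3 snap.py LN2
python3 - <<'E'
from pose import *
f=load("sideLN2"); P=cloudf(f)
hsv=cv2.cvtColor(f["frame"],cv2.COLOR_RGB2HSV)
red=((hsv[...,0]<8)|(hsv[...,0]>172))&(hsv[...,1]>110)&(hsv[...,2]>70)&(P[...,2]>.02)&near(P,(.48,-.108),.08)
q=P[red]*1e3; print("red",np.percentile(q,[2,50,98],axis=0).round(1).tolist())
E
```

```text
t 6.87 pos [ 519.5 -108.7   52.5] yaw [-1.800e+02  1.000e-01 -1.783e+02] w 43.2 F [-0.1  0.  -0.8] q [ 0.16  0.34 -0.54  0.   -0.69 -1.7 ]
-> (np.float64(518.0), np.float64(-108.0), np.float64(33.0), np.float64(-178.2)) dxyz [ 1.5  0.8 19.5] rv [-0.     0.002 -0.001] rows 0.5
red [[457.0, -132.6, 21.3], [475.4, -127.8, 38.7], [544.8, -65.2, 41.7]]
```

View pics/sLN2.png

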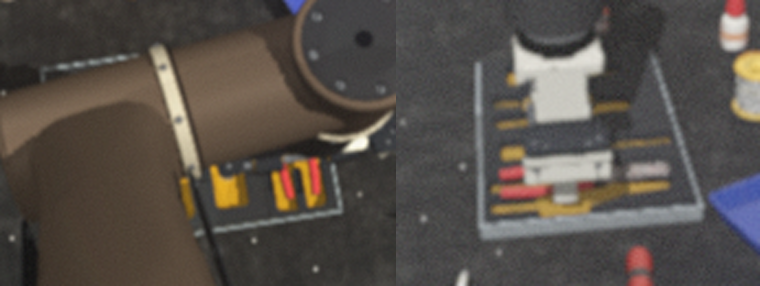

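Run:
```python
from pose import *
f=load("sideLN2")
for n,uv,z in [("tip",(230+(668-396)/2.6,170+170/2.6),.036),("h1",(230+(497-396)/2.6,170+173/2.6),.036),("h2",(230+(497-396)/2.6,170+191/2.6),.036),("cut_tip",(230+(669-396)/2.6,170+188/2.6),.01),("cut_h",(230+(492-396)/2.6,170+210/2.6),.01)]: print(n,(ray(f,uv,z)[0]*1e3).round(1))
```

```text
tip [ 629.9 -107.5   36. ]
h1 [453.9 -91.9  36. ]
h2 [ 453.9 -122.9   36. ]
cut_tip [ 631.9 -103.8   10. ]
cut_h [ 446.9 -119.7   10. ]
```

Call:
{"method": "jog_arm", "body": {"targets": [{"dx": 2.5, "dy": 0, "dz": 0, "rx": 0, "ry": 0, "rz": 0, "gripper": 0.8}, {"dx": 2.5, "dy": 0, "dz": 4, "rx": 0, "ry": 0, "rz": 0, "gripper": 0.8}, {"dx": 2.5, "dy": 0, "dz": 8, "rx": 0, "ry": 0, "rz": 0, "gripper": 0.8}, {"dx": 2.5, "dy": 0, "dz": 12, "rx": 0, "ry": 0, "rz": 0, "gripper": 0.8}, {"dx": 2.5, "dy": 0, "dz": 16, "rx": 0, "ry": 0, "rz": 0, "gripper": 0.8}, {"dx": 2.5, "dy": 0, "dz": 18, "rx": 0, "ry": 0, "rz": 0, "gripper": 0.8}, {"dx": 2.5, "dy": 0, "dz": 18, "rx": 0, "ry": 0, "rz": 0, "gripper": 0.8}, {"dx": 2.5, "dy": 0, "dz": 18, "rx": 0, "ry": 0, "rz": 0, "gripper": 0.8}]}}

```text
t: 7.63
eef_pos: [0.5162, -0.1089, 0.0331]
ee_rot: [-3.142, -0.0, -3.112]
force: [0.0, 0.6, -1.4]
width: 0.0429
gripper_force: 25.0
```

```bash
python3 plan.py 517 -108 33 -178.2
```

```text
t 7.63 pos [ 516.2 -108.9   33.1] yaw [-180.    -0.  -178.3] w 42.9 F [ 0.   0.6 -1.4] q [ 0.16  0.36 -0.57  0.   -0.64 -1.71]
-> (np.float64(517.0), np.float64(-108.0), np.float64(33.0), np.float64(-178.2)) dxyz [-0.9  0.8  0.1] rv [-0.    -0.    -0.002] rows 0.0
```

Call:
{"method": "jog_arm", "body": {"targets": [{"dx": 0, "dy": 0, "dz": 0.5, "rx": 0, "ry": 0, "rz": 0, "gripper": 0.8}, {"dx": 0, "dy": 0, "dz": 0.5, "rx": 0, "ry": 0, "rz": 0, "gripper": 0.25}, {"dx": 0, "dy": 0, "dz": 0.5, "rx": 0, "ry": 0, "rz": 0, "gripper": 0.25}, {"dx": 0, "dy": 0, "dz": 0.5, "rx": 0, "ry": 0, "rz": 0, "gripper": 0.25}, {"dx": 0, "dy": 0, "dz": 0.5, "rx": 0, "ry": 0, "rz": 0, "gripper": 0.25}, {"dx": 0, "dy": 0, "dz": 0.5, "rx": 0, "ry": 0, "rz": 0, "gripper": 0.25}, {"dx": 0, "dy": 0, "dz": 0.5, "rx": 0, "ry": 0, "rz": 0, "gripper": 0.25}, {"dx": 0, "dy": 0, "dz": 0.5, "rx": 0, "ry": 0, "rz": 0, "gripper": 0.25}]}}

```text
t: 8.3
eef_pos: [0.5164, -0.1041, 0.0332]
ee_rot: [3.136, 0.002, -3.113]
force: [-7.8, 38.3, 10.1]
width: 0.0653
gripper_force: 19.4
```

Call:
{"method": "jog_arm", "body": {"targets": [{"dx": 0, "dy": 0, "dz": -20, "rx": 0, "ry": 0, "rz": 0, "gripper": 0.25}, {"dx": 0, "dy": 0, "dz": -60, "rx": 0, "ry": 0, "rz": 0, "gripper": 0.25}, {"dx": 0, "dy": 0, "dz": -100, "rx": 0, "ry": 0, "rz": 0, "gripper": 0.25}, {"dx": 0, "dy": 0, "dz": -140, "rx": 0, "ry": 0, "rz": 0, "gripper": 0}, {"dx": 0, "dy": 0, "dz": -170, "rx": 0, "ry": 0, "rz": 0, "gripper": 0}, {"dx": 0, "dy": 0, "dz": -170, "rx": 0, "ry": 0, "rz": 0, "gripper": 0}, {"dx": 0, "dy": 0, "dz": -170, "rx": 0, "ry": 0, "rz": 0, "gripper": 0}, {"dx": 0, "dy": 0, "dz": -170, "rx": 0, "ry": 0, "rz": 0, "gripper": 0}]}}

```text
t: 8.97
eef_pos: [0.5158, -0.1088, 0.2028]
ee_rot: [3.141, 0.0, -3.112]
force: [0.1, -0.1, -1.5]
width: 0.0867
gripper_force: 0.0
```

```bash
python3 plan.py 577 344 200 -78.7; python3 snap.py LN3;python3 - <<'E'
from pose import *
f=load("sideLN3"); P=cloudf(f); hsv=cv2.cvtColor(f["frame"],cv2.COLOR_RGB2HSV)
red=((hsv[...,0]<8)|(hsv[...,0]>172))&(hsv[...,1]>110)&(hsv[...,2]>70)&near(P,(.49,-.108),.06)
q=P[red]*1e3; print("red",np.percentile(q,[2,50,98],axis=0).round(1).tolist())
E
```

```text
t 8.97 pos [ 515.8 -108.8  202.8] yaw [ 180.     0.  -178.3] w 86.7 F [ 0.1 -0.1 -1.5] q [ 0.16  0.15 -0.38 -0.   -1.04 -1.71]
-> (np.float64(577.0), np.float64(344.0), np.float64(200.0), np.float64(-78.7)) dxyz [-74.5 450.8   3. ] rv [ 0.     0.    -1.738] rows 13.9
red [[455.7, -134.8, 12.1], [497.7, -112.1, 20.0], [542.8, -76.7, 23.7]]
```

View pics/sLN3.png

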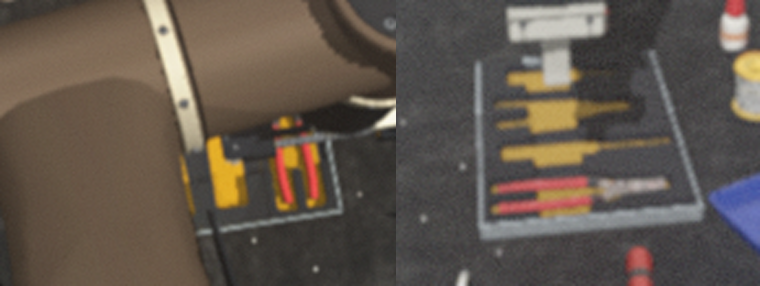

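The pliers sit flat in their cut-out (top about 22 mm, tip towards the narrow end). The 38 N while opening came from a finger back meeting the tray rim, so I'll open less in the edge module. Next the side cutters.

Call:
{"method": "jog_arm", "body": {"targets": [{"dx": -75, "dy": 451, "dz": 0, "rx": 0, "ry": 0, "rz": -1.738, "gripper": 0}, {"dx": -75, "dy": 451, "dz": 0, "rx": 0, "ry": 0, "rz": -1.738, "gripper": 0}, {"dx": -75, "dy": 451, "dz": 0, "rx": 0, "ry": 0, "rz": -1.738, "gripper": 0}, {"dx": -75, "dy": 451, "dz": 0, "rx": 0, "ry": 0, "rz": -1.738, "gripper": 0}, {"dx": -75, "dy": 451, "dz": 0, "rx": 0, "ry": 0, "rz": -1.738, "gripper": 0}, {"dx": -75, "dy": 451, "dz": 0, "rx": 0, "ry": 0, "rz": -1.738, "gripper": 0}, {"dx": -75, "dy": 451, "dz": 0, "rx": 0, "ry": 0, "rz": -1.738, "gripper": 0}, {"dx": -75, "dy": 451, "dz": 0, "rx": 0, "ry": 0, "rz": -1.738, "gripper": 0}]}}

```text
t: 9.73
eef_pos: [0.5605, 0.2232, 0.2014]
ee_rot: [3.141, -0.002, -2.105]
force: [1.0, -0.2, 0.6]
width: 0.0875
gripper_force: 0.0
```

```bash
python3 plan.py 577 344 120 -78.7
```

```text
t 9.73 pos [560.5 223.2 201.4] yaw [ 1.800e+02 -1.000e-01 -1.206e+02] w 87.5 F [ 1.  -0.2  0.6] q [ 0.7   0.28 -0.22 -0.   -1.08 -1.24]
-> (np.float64(577.0), np.float64(344.0), np.float64(120.0), np.float64(-78.7)) dxyz [-112.5   47.2   81.2] rv [ 0.002 -0.002 -0.732] rows 5.9
```

Call:
{"method": "jog_arm", "body": {"targets": [{"dx": -112, "dy": 47, "dz": 0, "rx": 0, "ry": 0, "rz": -0.732, "gripper": 0}, {"dx": -112, "dy": 47, "dz": 0, "rx": 0, "ry": 0, "rz": -0.732, "gripper": 0}, {"dx": -112, "dy": 47, "dz": 30, "rx": 0, "ry": 0, "rz": -0.732, "gripper": 0}, {"dx": -112, "dy": 47, "dz": 60, "rx": 0, "ry": 0, "rz": -0.732, "gripper": 0}, {"dx": -112, "dy": 47, "dz": 90, "rx": 0, "ry": 0, "rz": -0.732, "gripper": 0}, {"dx": -112, "dy": 47, "dz": 120, "rx": 0, "ry": 0, "rz": -0.732, "gripper": 0}, {"dx": -112, "dy": 47, "dz": 140, "rx": 0, "ry": 0, "rz": -0.732, "gripper": 0}, {"dx": -112, "dy": 47, "dz": 140, "rx": 0, "ry": 0, "rz": -0.732, "gripper": 0}]}}

```text
t: 10.4
eef_pos: [0.5752, 0.339, 0.0558]
ee_rot: [3.132, -0.006, -1.38]
force: [-1.2, -1.3, -0.4]
width: 0.0879
gripper_force: 0.0
```

Call:
{"method": "jog_arm", "body": {"targets": [{"dx": 0, "dy": 0, "dz": 0, "rx": 0, "ry": 0, "rz": 0, "gripper": 0}, {"dx": 0, "dy": 0, "dz": 0, "rx": 0, "ry": 0, "rz": 0, "gripper": 0}, {"dx": 0, "dy": 0, "dz": 0, "rx": 0, "ry": 0, "rz": 0, "gripper": 0}, {"dx": 0, "dy": 0, "dz": 0, "rx": 0, "ry": 0, "rz": 0, "gripper": 0}, {"dx": 0, "dy": 0, "dz": 0, "rx": 0, "ry": 0, "rz": 0, "gripper": 0}, {"dx": 0, "dy": 0, "dz": 0, "rx": 0, "ry": 0, "rz": 0, "gripper": 0}, {"dx": 0, "dy": 0, "dz": 0, "rx": 0, "ry": 0, "rz": 0, "gripper": 0}, {"dx": 0, "dy": 0, "dz": 0, "rx": 0, "ry": 0, "rz": 0, "gripper": 0}]}}

```text
t: 11.07
eef_pos: [0.5786, 0.3417, 0.0634]
ee_rot: [-3.141, 0.0, -1.38]
force: [-0.7, -0.4, -0.0]
width: 0.0874
gripper_force: 0.0
```

```bash
python3 plan.py 577 344 24 -78.7
```

```text
t 11.07 pos [578.6 341.7  63.4] yaw [-180.     0.   -79.1] w 87.4 F [-0.7 -0.4 -0. ] q [ 0.82  0.51 -0.21  0.   -0.85 -0.63]
-> (np.float64(577.0), np.float64(344.0), np.float64(24.0), np.float64(-78.7)) dxyz [-2.5  1.1 39.4] rv [-0.     0.    -0.006] rows 0.9
```

Call:
{"method": "jog_arm", "body": {"targets": [{"dx": -2.5, "dy": 1, "dz": 15, "rx": 0, "ry": 0, "rz": -0.006, "gripper": 0}, {"dx": -2.5, "dy": 1, "dz": 30, "rx": 0, "ry": 0, "rz": -0.006, "gripper": 0}, {"dx": -2.5, "dy": 1, "dz": 39.5, "rx": 0, "ry": 0, "rz": -0.006, "gripper": 0}, {"dx": -2.5, "dy": 1, "dz": 39.5, "rx": 0, "ry": 0, "rz": -0.006, "gripper": 0}, {"dx": -2.5, "dy": 1, "dz": 39.5, "rx": 0, "ry": 0, "rz": -0.006, "gripper": 0}, {"dx": -2.5, "dy": 1, "dz": 39.5, "rx": 0, "ry": 0, "rz": -0.006, "gripper": 0.8}, {"dx": -2.5, "dy": 1, "dz": 39.5, "rx": 0, "ry": 0, "rz": -0.006, "gripper": 0.8}, {"dx": -2.5, "dy": 1, "dz": 39.5, "rx": 0, "ry": 0, "rz": -0.006, "gripper": 0.8}]}}

```text
t: 11.73
eef_pos: [0.5771, 0.3439, 0.0235]
ee_rot: [-3.142, 0.0, -1.374]
force: [0.5, 0.1, 0.3]
width: 0.0731
gripper_force: 0.0
```

Call:
{"method": "jog_arm", "body": {"targets": [{"dx": 0, "dy": 0, "dz": 0, "rx": 0, "ry": 0, "rz": 0, "gripper": 0.8}, {"dx": 0, "dy": 0, "dz": 0, "rx": 0, "ry": 0, "rz": 0, "gripper": 0.8}, {"dx": 0, "dy": 0, "dz": 0, "rx": 0, "ry": 0, "rz": 0, "gripper": 0.8}, {"dx": 0, "dy": 0, "dz": 0, "rx": 0, "ry": 0, "rz": 0, "gripper": 0.8}, {"dx": 0, "dy": 0, "dz": 0, "rx": 0, "ry": 0, "rz": 0, "gripper": 0.8}, {"dx": 0, "dy": 0, "dz": 0, "rx": 0, "ry": 0, "rz": 0, "gripper": 0.8}, {"dx": 0, "dy": 0, "dz": 0, "rx": 0, "ry": 0, "rz": 0, "gripper": 0.8}, {"dx": 0, "dy": 0, "dz": 0, "rx": 0, "ry": 0, "rz": 0, "gripper": 0.8}]}}

```text
t: 12.4
eef_pos: [0.577, 0.3439, 0.0234]
ee_rot: [-3.142, -0.0, -1.374]
force: [-0.6, 0.2, 0.8]
width: 0.0454
gripper_force: 24.9
```

Call:
{"method": "jog_arm", "body": {"targets": [{"dx": 0, "dy": 0, "dz": -15, "rx": 0, "ry": 0, "rz": 0, "gripper": 0.8}, {"dx": 0, "dy": 0, "dz": -40, "rx": 0, "ry": 0, "rz": 0, "gripper": 0.8}, {"dx": 0, "dy": 0, "dz": -80, "rx": 0, "ry": 0, "rz": 0, "gripper": 0.8}, {"dx": 0, "dy": 0, "dz": -120, "rx": 0, "ry": 0, "rz": 0, "gripper": 0.8}, {"dx": 0, "dy": 0, "dz": -140, "rx": 0, "ry": 0, "rz": 0, "gripper": 0.8}, {"dx": 0, "dy": 0, "dz": -140, "rx": 0, "ry": 0, "rz": 0, "gripper": 0.8}, {"dx": 0, "dy": 0, "dz": -140, "rx": 0, "ry": 0, "rz": 0, "gripper": 0.8}, {"dx": 0, "dy": 0, "dz": -140, "rx": 0, "ry": 0, "rz": 0, "gripper": 0.8}]}}

```text
t: 13.07
eef_pos: [0.5764, 0.3435, 0.1626]
ee_rot: [3.14, -0.0, -1.374]
force: [-0.2, -0.1, -1.5]
width: 0.0455
gripper_force: 24.9
```

```bash
python3 plan.py 514.5 52 165 1.8
```

```text
t 13.07 pos [576.4 343.5 162.6] yaw [179.9  -0.  -78.7] w 45.5 F [-0.2 -0.1 -1.5] q [ 0.83  0.41 -0.11 -0.   -1.05 -0.63]
-> (np.float64(514.5), np.float64(52.0), np.float64(165.0), np.float64(1.8)) dxyz [273.8 117.6  -2.2] rv [ 1.000e-03  1.000e-03 -1.406e+00] rows 11.2
```

Call:
{"method": "jog_arm", "body": {"targets": [{"dx": 274, "dy": 117, "dz": 0, "rx": 0, "ry": 0, "rz": -1.406, "gripper": 0.8}, {"dx": 274, "dy": 117, "dz": 0, "rx": 0, "ry": 0, "rz": -1.406, "gripper": 0.8}, {"dx": 274, "dy": 117, "dz": 0, "rx": 0, "ry": 0, "rz": -1.406, "gripper": 0.8}, {"dx": 274, "dy": 117, "dz": 0, "rx": 0, "ry": 0, "rz": -1.406, "gripper": 0.8}, {"dx": 274, "dy": 117, "dz": 0, "rx": 0, "ry": 0, "rz": -1.406, "gripper": 0.8}, {"dx": 274, "dy": 117, "dz": 0, "rx": 0, "ry": 0, "rz": -1.406, "gripper": 0.8}, {"dx": 274, "dy": 117, "dz": 0, "rx": 0, "ry": 0, "rz": -1.406, "gripper": 0.8}, {"dx": 274, "dy": 117, "dz": 0, "rx": 0, "ry": 0, "rz": -1.406, "gripper": 0.8}]}}

```text
t: 13.73
eef_pos: [0.5124, 0.0474, 0.1617]
ee_rot: [3.138, 0.004, -0.374]
force: [-1.1, 1.4, -1.0]
width: 0.0456
gripper_force: 24.9
```

```bash
python3 plan.py 514.5 52 100 1.8
```

```text
t 13.73 pos [512.4  47.4 161.7] yaw [179.8   0.2 -21.4] w 45.6 F [-1.1  1.4 -1. ] q [ 0.47  0.18 -0.46 -0.   -0.95  0.72]
-> (np.float64(514.5), np.float64(52.0), np.float64(100.0), np.float64(1.8)) dxyz [ 0.5 -5.2 61.7] rv [ 0.003  0.004 -0.406] rows 3.2
```

Call:
{"method": "jog_arm", "body": {"targets": [{"dx": 0, "dy": 0, "dz": 10, "rx": 0, "ry": 0, "rz": -0.406, "gripper": 0.8}, {"dx": 0, "dy": 0, "dz": 30, "rx": 0, "ry": 0, "rz": -0.406, "gripper": 0.8}, {"dx": 0, "dy": 0, "dz": 60, "rx": 0, "ry": 0, "rz": -0.406, "gripper": 0.8}, {"dx": 0, "dy": 0, "dz": 60, "rx": 0, "ry": 0, "rz": -0.406, "gripper": 0.8}, {"dx": 0, "dy": 0, "dz": 60, "rx": 0, "ry": 0, "rz": -0.406, "gripper": 0.8}, {"dx": 0, "dy": 0, "dz": 60, "rx": 0, "ry": 0, "rz": -0.406, "gripper": 0.8}, {"dx": 0, "dy": 0, "dz": 60, "rx": 0, "ry": 0, "rz": -0.406, "gripper": 0.8}, {"dx": 0, "dy": 0, "dz": 60, "rx": 0, "ry": 0, "rz": -0.406, "gripper": 0.8}]}}

```text
t: 14.4
eef_pos: [0.5163, 0.0525, 0.1039]
ee_rot: [-3.141, -0.001, 0.028]
force: [0.9, -0.1, -1.4]
width: 0.0457
gripper_force: 24.9
```

```bash
python3 plan.py 514.5 52 55 1.8
```

```text
t 14.4 pos [516.3  52.5 103.9] yaw [-180.    -0.     1.6] w 45.7 F [ 0.9 -0.1 -1.4] q [ 0.48  0.25 -0.52  0.   -0.8   1.12]
-> (np.float64(514.5), np.float64(52.0), np.float64(55.0), np.float64(1.8)) dxyz [-1.8  0.5 48.9] rv [-0.    -0.001 -0.003] rows 1.2
```

Call:
{"method": "jog_arm", "body": {"targets": [{"dx": -2, "dy": 0, "dz": 10, "rx": 0, "ry": 0, "rz": -0.003, "gripper": 0.8}, {"dx": -2, "dy": 0, "dz": 30, "rx": 0, "ry": 0, "rz": -0.003, "gripper": 0.8}, {"dx": -2, "dy": 0, "dz": 50, "rx": 0, "ry": 0, "rz": -0.003, "gripper": 0.8}, {"dx": -2, "dy": 0, "dz": 50, "rx": 0, "ry": 0, "rz": -0.003, "gripper": 0.8}, {"dx": -2, "dy": 0, "dz": 50, "rx": 0, "ry": 0, "rz": -0.003, "gripper": 0.8}, {"dx": -2, "dy": 0, "dz": 50, "rx": 0, "ry": 0, "rz": -0.003, "gripper": 0.8}, {"dx": -2, "dy": 0, "dz": 50, "rx": 0, "ry": 0, "rz": -0.003, "gripper": 0.8}, {"dx": -2, "dy": 0, "dz": 50, "rx": 0, "ry": 0, "rz": -0.003, "gripper": 0.8}]}}

```text
t: 15.07
eef_pos: [0.5147, 0.0526, 0.0546]
ee_rot: [-3.141, -0.002, 0.032]
force: [-0.0, 0.0, -0.6]
width: 0.0461
gripper_force: 24.9
```

```bash
sed -i 's/^a=.*$//; s/^b=.*$/im=cv2.resize(fr["side"][165:285,235:375],None,fx=5,fy=5,interpolation=cv2.INTER_CUBIC)/; s/im=np.hstack(\[a,b\]); //' snap.py; python3 plan.py 514.5 52 33 1.8; python3 snap.py SC
```

```text
t 15.07 pos [514.7  52.6  54.6] yaw [-1.8e+02 -1.0e-01  1.8e+00] w 46.1 F [-0.   0.  -0.6] q [ 0.48  0.32 -0.57  0.   -0.68  1.12]
-> (np.float64(514.5), np.float64(52.0), np.float64(33.0), np.float64(1.8)) dxyz [-0.2  0.6 21.6] rv [-0.001 -0.002  0.001] rows 0.5
```

View pics/sSC.png

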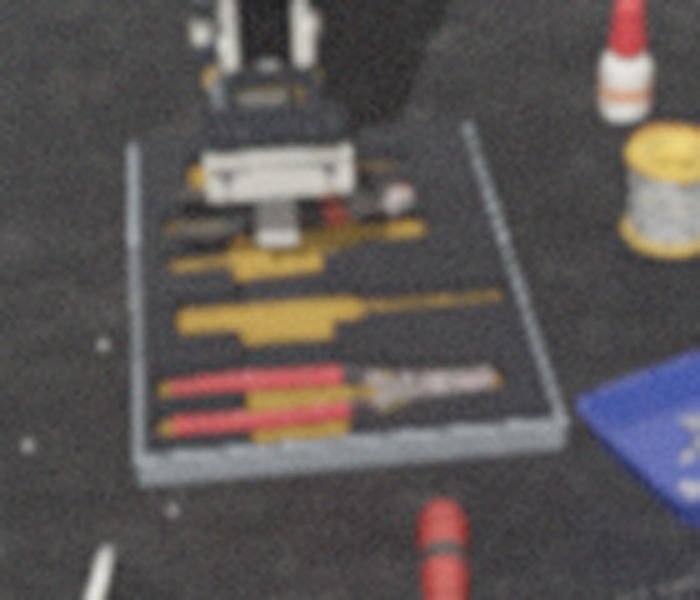

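The crop (5x, offset 235,165) shows the side cutters held level: head tip at about (415,198), near handle end at about (167,228). Their cut-out runs from (168,267) to (426,230). The pliers are well seated.

Run:
```python
from pose import *
f=load("sideSC"); c=lambda x,y:(235+x/5,165+y/5)
for n,uv,z in [("tip",c(415,198),.037),("h near",c(167,228),.037),("cut_tip",c(426,230),.012),("cut_h",c(168,267),.012)]: print(n,(ray(f,uv,z)[0]*1e3).round(1))
P=cloudf(f); m=near(P,(.52,.05),.1)&(P[...,2]>.03)&(P[...,2]<.05); q=P[m]*1e3
t=q[q[:,0]>570]; h=q[q[:,0]<490]; print("head",np.percentile(t,[1,50,99],axis=0).round(1).tolist(),"handles",np.percentile(h,[1,50,99],axis=0).round(1).tolist())
```

```text
tip [602.5  54.5  37. ]
h near [452.7  38.2  37. ]
cut_tip [609.4  56.9  12. ]
cut_h [451.5  34.3  12. ]
head [[571.4, 44.6, 32.9], [583.7, 49.3, 41.0], [596.3, 58.7, 42.8]] handles [[457.6, 22.9, 33.2], [472.4, 27.4, 40.1], [489.8, 73.0, 45.0]]
```

Call:
{"method": "jog_arm", "body": {"targets": [{"dx": 2, "dy": 0, "dz": 0, "rx": 0, "ry": 0, "rz": 0, "gripper": 0.8}, {"dx": 2, "dy": 0, "dz": 5, "rx": 0, "ry": 0, "rz": 0, "gripper": 0.8}, {"dx": 2, "dy": 0, "dz": 10, "rx": 0, "ry": 0, "rz": 0, "gripper": 0.8}, {"dx": 2, "dy": 0, "dz": 14, "rx": 0, "ry": 0, "rz": 0, "gripper": 0.8}, {"dx": 2, "dy": 0, "dz": 18, "rx": 0, "ry": 0, "rz": 0, "gripper": 0.8}, {"dx": 2, "dy": 0, "dz": 20, "rx": 0, "ry": 0, "rz": 0, "gripper": 0.8}, {"dx": 2, "dy": 0, "dz": 20, "rx": 0, "ry": 0, "rz": 0, "gripper": 0.8}, {"dx": 2, "dy": 0, "dz": 20, "rx": 0, "ry": 0, "rz": 0, "gripper": 0.8}]}}

```text
t: 15.83
eef_pos: [0.5155, 0.0521, 0.0334]
ee_rot: [3.141, 0.001, 0.032]
force: [-2.2, -0.6, 4.4]
width: 0.0456
gripper_force: 24.8
```

```bash
python3 plan.py 516.5 52 33 1.8
```

```text
t 15.83 pos [515.5  52.1  33.4] yaw [1.8e+02 1.0e-01 1.8e+00] w 45.6 F [-2.2 -0.6  4.4] q [ 0.48  0.35 -0.59  0.   -0.63  1.12]
-> (np.float64(516.5), np.float64(52.0), np.float64(33.0), np.float64(1.8)) dxyz [1.  0.1 0.4] rv [0.    0.001 0.001] rows 0.0
```

Call:
{"method": "jog_arm", "body": {"targets": [{"dx": 0, "dy": 0, "dz": 0, "rx": 0, "ry": 0, "rz": 0, "gripper": 0.3}, {"dx": 0, "dy": 0, "dz": 0, "rx": 0, "ry": 0, "rz": 0, "gripper": 0.3}, {"dx": 0, "dy": 0, "dz": 0, "rx": 0, "ry": 0, "rz": 0, "gripper": 0.3}, {"dx": 0, "dy": 0, "dz": 0, "rx": 0, "ry": 0, "rz": 0, "gripper": 0.3}, {"dx": 0, "dy": 0, "dz": 0, "rx": 0, "ry": 0, "rz": 0, "gripper": 0.3}, {"dx": 0, "dy": 0, "dz": 0, "rx": 0, "ry": 0, "rz": 0, "gripper": 0.3}, {"dx": 0, "dy": 0, "dz": 0, "rx": 0, "ry": 0, "rz": 0, "gripper": 0.3}, {"dx": 0, "dy": 0, "dz": 0, "rx": 0, "ry": 0, "rz": 0, "gripper": 0.3}]}}

```text
t: 16.5
eef_pos: [0.5159, 0.0523, 0.0334]
ee_rot: [3.142, -0.0, 0.032]
force: [0.7, 0.1, -0.2]
width: 0.0612
gripper_force: 0.0
```

Call:
{"method": "jog_arm", "body": {"targets": [{"dx": 0, "dy": 0, "dz": -15, "rx": 0, "ry": 0, "rz": 0, "gripper": 0.3}, {"dx": 0, "dy": 0, "dz": -50, "rx": 0, "ry": 0, "rz": 0, "gripper": 0.3}, {"dx": 0, "dy": 0, "dz": -90, "rx": 0, "ry": 0, "rz": 0, "gripper": 0.3}, {"dx": 0, "dy": 0, "dz": -130, "rx": 0, "ry": 0, "rz": 0, "gripper": 0.3}, {"dx": 0, "dy": 0, "dz": -165, "rx": 0, "ry": 0, "rz": 0, "gripper": 0.3}, {"dx": 0, "dy": 0, "dz": -165, "rx": 0, "ry": 0, "rz": 0, "gripper": 0.3}, {"dx": 0, "dy": 0, "dz": -165, "rx": 0, "ry": 0, "rz": 0, "gripper": 0.3}, {"dx": 0, "dy": 0, "dz": -165, "rx": 0, "ry": 0, "rz": 0, "gripper": 0.3}]}}

```text
t: 17.17
eef_pos: [0.5155, 0.0523, 0.1984]
ee_rot: [-3.141, -0.0, 0.032]
force: [-0.4, -1.1, -0.8]
width: 0.0614
gripper_force: 0.0
```

```bash
python3 plan.py 582 -257 195 -94.8; python3 snap.py SC2
```

```text
t 17.17 pos [515.5  52.3 198.4] yaw [-180.    -0.     1.8] w 61.4 F [-0.4 -1.1 -0.8] q [ 0.48  0.14 -0.4  -0.   -1.03  1.12]
-> (np.float64(582.0), np.float64(-257.0), np.float64(195.0), np.float64(-94.8)) dxyz [ 56.6 311.2   3.2] rv [-1.000e-03  0.000e+00  1.686e+00] rows 13.5
```

View pics/sSC2.png

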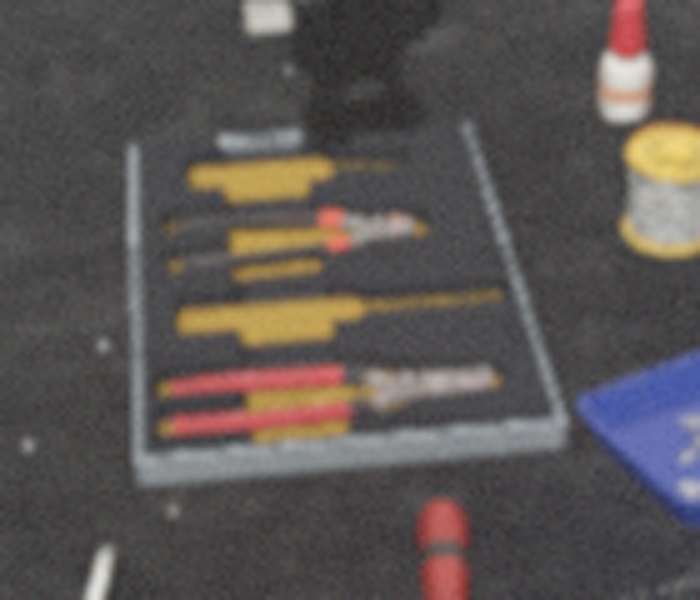

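Both pliers and side cutters lie flat, centred in their cut-outs, with yellow showing evenly at tip and handle ends. Next the long driver.

Call:
{"method": "jog_arm", "body": {"targets": [{"dx": 57, "dy": 311, "dz": 0, "rx": 0, "ry": 0, "rz": 1.686, "gripper": 0.3}, {"dx": 57, "dy": 311, "dz": 0, "rx": 0, "ry": 0, "rz": 1.686, "gripper": 0.3}, {"dx": 57, "dy": 311, "dz": 0, "rx": 0, "ry": 0, "rz": 1.686, "gripper": 0.3}, {"dx": 57, "dy": 311, "dz": 0, "rx": 0, "ry": 0, "rz": 1.686, "gripper": 0.3}, {"dx": 57, "dy": 311, "dz": 0, "rx": 0, "ry": 0, "rz": 1.686, "gripper": 0.3}, {"dx": 57, "dy": 311, "dz": 0, "rx": 0, "ry": 0, "rz": 1.686, "gripper": 0.3}, {"dx": 57, "dy": 311, "dz": 0, "rx": 0, "ry": 0, "rz": 1.686, "gripper": 0.3}, {"dx": 57, "dy": 311, "dz": 0, "rx": 0, "ry": 0, "rz": 1.686, "gripper": 0.3}]}}

```text
t: 17.93
eef_pos: [0.5824, -0.2603, 0.1963]
ee_rot: [3.139, 0.002, -0.976]
force: [0.7, 0.5, -0.0]
width: 0.0611
gripper_force: 0.0
```

```bash
python3 plan.py 582 -257 70 -94.8
```

```text
t 17.93 pos [ 582.4 -260.3  196.3] yaw [ 1.798e+02  1.000e-01 -5.590e+01] w 61.1 F [ 0.7  0.5 -0. ] q [-0.11  0.34 -0.14  0.   -1.09  0.71]
-> (np.float64(582.0), np.float64(-257.0), np.float64(70.0), np.float64(-94.8)) dxyz [ -2.8  -1.9 126.3] rv [0.003 0.001 0.679] rows 5.4
```

Call:
{"method": "jog_arm", "body": {"targets": [{"dx": 0, "dy": 0, "dz": 0, "rx": 0, "ry": 0, "rz": 0.679, "gripper": 0.3}, {"dx": 0, "dy": 0, "dz": 20, "rx": 0, "ry": 0, "rz": 0.679, "gripper": 0.3}, {"dx": 0, "dy": 0, "dz": 50, "rx": 0, "ry": 0, "rz": 0.679, "gripper": 0.3}, {"dx": 0, "dy": 0, "dz": 80, "rx": 0, "ry": 0, "rz": 0.679, "gripper": 0.3}, {"dx": 0, "dy": 0, "dz": 110, "rx": 0, "ry": 0, "rz": 0.679, "gripper": 0.3}, {"dx": 0, "dy": 0, "dz": 125, "rx": 0, "ry": 0, "rz": 0.679, "gripper": 0.3}, {"dx": 0, "dy": 0, "dz": 125, "rx": 0, "ry": 0, "rz": 0.679, "gripper": 0.3}, {"dx": 0, "dy": 0, "dz": 125, "rx": 0, "ry": 0, "rz": 0.679, "gripper": 0.3}]}}

```text
t: 18.6
eef_pos: [0.5818, -0.2567, 0.0716]
ee_rot: [3.137, -0.0, -1.645]
force: [-0.4, -0.2, 1.7]
width: 0.0618
gripper_force: 0.0
```

Call:
{"method": "jog_arm", "body": {"targets": [{"dx": 0, "dy": 0, "dz": 0, "rx": 0, "ry": 0, "rz": 0, "gripper": 0.3}, {"dx": 0, "dy": 0, "dz": 0, "rx": 0, "ry": 0, "rz": 0, "gripper": 0.3}, {"dx": 0, "dy": 0, "dz": 0, "rx": 0, "ry": 0, "rz": 0, "gripper": 0.3}, {"dx": 0, "dy": 0, "dz": 0, "rx": 0, "ry": 0, "rz": 0, "gripper": 0.3}, {"dx": 0, "dy": 0, "dz": 0, "rx": 0, "ry": 0, "rz": 0, "gripper": 0.3}, {"dx": 0, "dy": 0, "dz": 0, "rx": 0, "ry": 0, "rz": 0, "gripper": 0.3}, {"dx": 0, "dy": 0, "dz": 0, "rx": 0, "ry": 0, "rz": 0, "gripper": 0.3}, {"dx": 0, "dy": 0, "dz": 0, "rx": 0, "ry": 0, "rz": 0, "gripper": 0.3}]}}

```text
t: 19.27
eef_pos: [0.5828, -0.2567, 0.0736]
ee_rot: [-3.141, -0.0, -1.647]
force: [-0.0, -0.8, 0.5]
width: 0.0612
gripper_force: 0.0
```

```bash
python3 plan.py 582 -257 24 -94.8
```

```text
t 19.27 pos [ 582.8 -256.7   73.6] yaw [-180.    -0.   -94.4] w 61.2 F [-0.  -0.8  0.5] q [-0.11  0.45 -0.28 -0.   -0.84  0.03]
-> (np.float64(582.0), np.float64(-257.0), np.float64(24.0), np.float64(-94.8)) dxyz [ 0.4  0.8 49.6] rv [-0.    -0.     0.008] rows 1.2
```

Call:
{"method": "jog_arm", "body": {"targets": [{"dx": 0, "dy": 0.5, "dz": 20, "rx": 0, "ry": 0, "rz": 0.007, "gripper": 0.3}, {"dx": 0, "dy": 0.5, "dz": 40, "rx": 0, "ry": 0, "rz": 0.007, "gripper": 0.3}, {"dx": 0, "dy": 0.5, "dz": 49, "rx": 0, "ry": 0, "rz": 0.007, "gripper": 0.3}, {"dx": 0, "dy": 0.5, "dz": 49, "rx": 0, "ry": 0, "rz": 0.007, "gripper": 0.3}, {"dx": 0, "dy": 0.5, "dz": 49, "rx": 0, "ry": 0, "rz": 0.007, "gripper": 0.3}, {"dx": 0, "dy": 0.5, "dz": 49, "rx": 0, "ry": 0, "rz": 0.007, "gripper": 0.95}, {"dx": 0, "dy": 0.5, "dz": 49, "rx": 0, "ry": 0, "rz": 0.007, "gripper": 0.95}, {"dx": 0, "dy": 0.5, "dz": 49, "rx": 0, "ry": 0, "rz": 0.007, "gripper": 0.95}]}}

```text
t: 19.93
eef_pos: [0.5825, -0.2567, 0.0247]
ee_rot: [-3.141, -0.0, -1.654]
force: [-0.4, 0.1, 0.3]
width: 0.0467
gripper_force: 0.0
```

Call:
{"method": "jog_arm", "body": {"targets": [{"dx": 0, "dy": 0, "dz": 0, "rx": 0, "ry": 0, "rz": 0, "gripper": 0.95}, {"dx": 0, "dy": 0, "dz": 0, "rx": 0, "ry": 0, "rz": 0, "gripper": 0.95}, {"dx": 0, "dy": 0, "dz": 0, "rx": 0, "ry": 0, "rz": 0, "gripper": 0.95}, {"dx": 0, "dy": 0, "dz": 0, "rx": 0, "ry": 0, "rz": 0, "gripper": 0.95}, {"dx": 0, "dy": 0, "dz": 0, "rx": 0, "ry": 0, "rz": 0, "gripper": 0.95}, {"dx": 0, "dy": 0, "dz": 0, "rx": 0, "ry": 0, "rz": 0, "gripper": 0.95}, {"dx": 0, "dy": 0, "dz": 0, "rx": 0, "ry": 0, "rz": 0, "gripper": 0.95}, {"dx": 0, "dy": 0, "dz": 0, "rx": 0, "ry": 0, "rz": 0, "gripper": 0.95}]}}

```text
t: 20.6
eef_pos: [0.5823, -0.2567, 0.0245]
ee_rot: [3.142, -0.0, -1.654]
force: [-0.9, -0.2, 1.6]
width: 0.0213
gripper_force: 25.0
```

Call:
{"method": "jog_arm", "body": {"targets": [{"dx": 0, "dy": 0, "dz": -15, "rx": 0, "ry": 0, "rz": 0, "gripper": 0.95}, {"dx": 0, "dy": 0, "dz": -40, "rx": 0, "ry": 0, "rz": 0, "gripper": 0.95}, {"dx": 0, "dy": 0, "dz": -80, "rx": 0, "ry": 0, "rz": 0, "gripper": 0.95}, {"dx": 0, "dy": 0, "dz": -120, "rx": 0, "ry": 0, "rz": 0, "gripper": 0.95}, {"dx": 0, "dy": 0, "dz": -140, "rx": 0, "ry": 0, "rz": 0, "gripper": 0.95}, {"dx": 0, "dy": 0, "dz": -140, "rx": 0, "ry": 0, "rz": 0, "gripper": 0.95}, {"dx": 0, "dy": 0, "dz": -140, "rx": 0, "ry": 0, "rz": 0, "gripper": 0.95}, {"dx": 0, "dy": 0, "dz": -140, "rx": 0, "ry": 0, "rz": 0, "gripper": 0.95}]}}

```text
t: 21.27
eef_pos: [0.5817, -0.2564, 0.1638]
ee_rot: [3.141, 0.001, -1.654]
force: [0.2, 0.7, -1.0]
width: 0.0212
gripper_force: 25.0
```

```bash
python3 plan.py 517 -28 165 1.8
```

```text
t 21.27 pos [ 581.7 -256.4  163.8] yaw [180.    0.  -94.8] w 21.2 F [ 0.2  0.7 -1. ] q [-0.11  0.36 -0.19 -0.   -1.02  0.03]
-> (np.float64(517.0), np.float64(-28.0), np.float64(165.0), np.float64(1.8)) dxyz [-222.2   83.6   -1.1] rv [ 0.000e+00  1.000e-03 -1.686e+00] rows 13.5
```

Call:
{"method": "jog_arm", "body": {"targets": [{"dx": -222, "dy": 84, "dz": 0, "rx": 0, "ry": 0, "rz": -1.686, "gripper": 0.95}, {"dx": -222, "dy": 84, "dz": 0, "rx": 0, "ry": 0, "rz": -1.686, "gripper": 0.95}, {"dx": -222, "dy": 84, "dz": 0, "rx": 0, "ry": 0, "rz": -1.686, "gripper": 0.95}, {"dx": -222, "dy": 84, "dz": 0, "rx": 0, "ry": 0, "rz": -1.686, "gripper": 0.95}, {"dx": -222, "dy": 84, "dz": 0, "rx": 0, "ry": 0, "rz": -1.686, "gripper": 0.95}, {"dx": -222, "dy": 84, "dz": 0, "rx": 0, "ry": 0, "rz": -1.686, "gripper": 0.95}, {"dx": -222, "dy": 84, "dz": 0, "rx": 0, "ry": 0, "rz": -1.686, "gripper": 0.95}, {"dx": -222, "dy": 84, "dz": 0, "rx": 0, "ry": 0, "rz": -1.686, "gripper": 0.95}]}}

```text
t: 21.93
eef_pos: [0.5158, -0.0268, 0.1632]
ee_rot: [3.14, 0.002, -0.645]
force: [-0.0, -0.3, -1.9]
width: 0.0216
gripper_force: 25.0
```

```bash
python3 plan.py 517 -28 100 1.8
```

```text
t 21.93 pos [515.8 -26.8 163.2] yaw [ 1.799e+02  1.000e-01 -3.690e+01] w 21.6 F [-0.  -0.3 -1.9] q [ 0.33  0.18 -0.45 -0.   -0.95  0.6 ]
-> (np.float64(517.0), np.float64(-28.0), np.float64(100.0), np.float64(1.8)) dxyz [ 1.8  0.2 63.2] rv [ 0.001  0.002 -0.676] rows 5.4
```

Call:
{"method": "jog_arm", "body": {"targets": [{"dx": 1, "dy": 0, "dz": 0, "rx": 0, "ry": 0, "rz": -0.676, "gripper": 0.95}, {"dx": 1, "dy": 0, "dz": 0, "rx": 0, "ry": 0, "rz": -0.676, "gripper": 0.95}, {"dx": 1, "dy": 0, "dz": 0, "rx": 0, "ry": 0, "rz": -0.676, "gripper": 0.95}, {"dx": 1, "dy": 0, "dz": 20, "rx": 0, "ry": 0, "rz": -0.676, "gripper": 0.95}, {"dx": 1, "dy": 0, "dz": 40, "rx": 0, "ry": 0, "rz": -0.676, "gripper": 0.95}, {"dx": 1, "dy": 0, "dz": 70, "rx": 0, "ry": 0, "rz": -0.676, "gripper": 0.95}, {"dx": 1, "dy": 0, "dz": 100, "rx": 0, "ry": 0, "rz": -0.676, "gripper": 0.95}, {"dx": 1, "dy": 0, "dz": 100, "rx": 0, "ry": 0, "rz": -0.676, "gripper": 0.95}]}}

```text
t: 22.6
eef_pos: [0.5131, -0.0302, 0.0583]
ee_rot: [3.139, 0.011, 0.02]
force: [-1.6, -0.1, -0.8]
width: 0.0216
gripper_force: 25.0
```

Call:
{"method": "jog_arm", "body": {"targets": [{"dx": 0, "dy": 0, "dz": 0, "rx": 0, "ry": 0, "rz": 0, "gripper": 0.95}, {"dx": 0, "dy": 0, "dz": 0, "rx": 0, "ry": 0, "rz": 0, "gripper": 0.95}, {"dx": 0, "dy": 0, "dz": 0, "rx": 0, "ry": 0, "rz": 0, "gripper": 0.95}, {"dx": 0, "dy": 0, "dz": 0, "rx": 0, "ry": 0, "rz": 0, "gripper": 0.95}, {"dx": 0, "dy": 0, "dz": 0, "rx": 0, "ry": 0, "rz": 0, "gripper": 0.95}, {"dx": 0, "dy": 0, "dz": 0, "rx": 0, "ry": 0, "rz": 0, "gripper": 0.95}, {"dx": 0, "dy": 0, "dz": 0, "rx": 0, "ry": 0, "rz": 0, "gripper": 0.95}, {"dx": 0, "dy": 0, "dz": 0, "rx": 0, "ry": 0, "rz": 0, "gripper": 0.95}]}}

```text
t: 23.27
eef_pos: [0.518, -0.029, 0.0648]
ee_rot: [-3.141, -0.001, 0.022]
force: [-0.3, 0.4, -0.7]
width: 0.0214
gripper_force: 25.0
```

```bash
python3 plan.py 517.4 -28 34.5 1.8; python3 snap.py LD
```

```text
t 23.27 pos [518.  -29.   64.8] yaw [-180.    -0.     1.3] w 21.4 F [-0.3  0.4 -0.7] q [ 0.32  0.3  -0.56 -0.   -0.71  1.27]
-> (np.float64(517.4), np.float64(-28.0), np.float64(34.5), np.float64(1.8)) dxyz [-0.6 -1.  30.3] rv [-0.    -0.001 -0.01 ] rows 0.7
```

View pics/sLD.png

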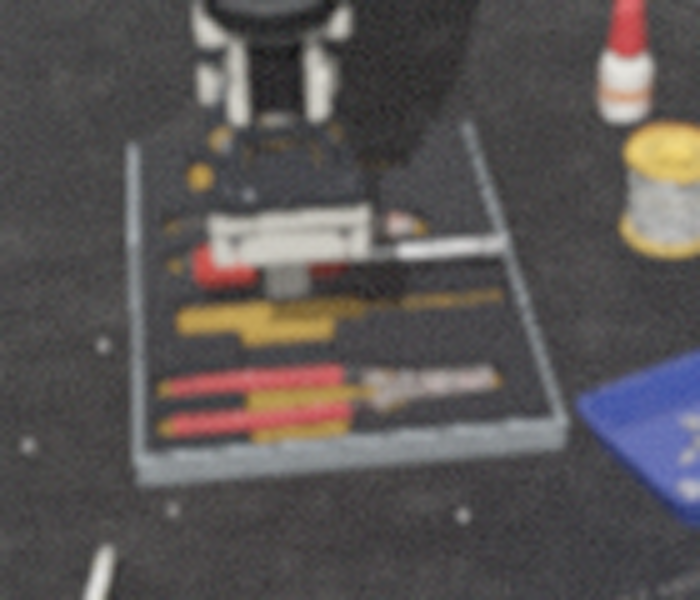

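The crop shows the long driver level, with handle end at about (193,268) and tip at about (507,241). Its cut-out runs from (177,322) to (502,296).

Run:
```python
from pose import *
f=load("sideLD"); c=lambda x,y:(235+x/5,165+y/5)
for n,uv,z in [("tip",c(507,241),.0523),("h",c(193,268),.0523),("cut_tip",c(502,296),.012),("cut_h",c(177,321),.012)]: print(n,(ray(f,uv,z)[0]*1e3).round(1))
P=cloudf(f); m=near(P,(.57,-.03),.08)&(P[...,2]>.045)&(P[...,2]<.065); q=P[m]*1e3
t=q[(q[:,0]>590)]; print("blade",len(t),np.percentile(t,[2,50,98],axis=0).round(1).tolist())
```

```text
tip [647.  -23.7  52.3]
h [468.4 -30.5  52.3]
cut_tip [645.3 -19.9  12. ]
cut_h [456.6 -23.1  12. ]
blade 32 [[599.5, -29.4, 48.7], [621.0, -27.5, 53.3], [639.7, -25.5, 56.2]]
```

Call:
{"method": "jog_arm", "body": {"targets": [{"dx": -6, "dy": -0.7, "dz": 0, "rx": 0, "ry": 0, "rz": -0.008, "gripper": 0.95}, {"dx": -6, "dy": -0.7, "dz": 0, "rx": 0, "ry": 0, "rz": -0.008, "gripper": 0.95}, {"dx": -6, "dy": -0.7, "dz": 8, "rx": 0, "ry": 0, "rz": -0.008, "gripper": 0.95}, {"dx": -6, "dy": -0.7, "dz": 15, "rx": 0, "ry": 0, "rz": -0.008, "gripper": 0.95}, {"dx": -6, "dy": -0.7, "dz": 22, "rx": 0, "ry": 0, "rz": -0.008, "gripper": 0.95}, {"dx": -6, "dy": -0.7, "dz": 28, "rx": 0, "ry": 0, "rz": -0.008, "gripper": 0.95}, {"dx": -6, "dy": -0.7, "dz": 29, "rx": 0, "ry": 0, "rz": -0.008, "gripper": 0.95}, {"dx": -6, "dy": -0.7, "dz": 29, "rx": 0, "ry": 0, "rz": -0.008, "gripper": 0.95}]}}

```text
t: 24.03
eef_pos: [0.5115, -0.0286, 0.0345]
ee_rot: [3.141, 0.001, 0.03]
force: [0.7, -0.2, -1.0]
width: 0.0214
gripper_force: 25.0
```

```bash
python3 plan.py 512 -28.4 34.5 1.8
```

```text
t 24.03 pos [511.5 -28.6  34.5] yaw [1.8e+02 1.0e-01 1.7e+00] w 21.4 F [ 0.7 -0.2 -1. ] q [ 0.33  0.34 -0.6   0.   -0.63  1.27]
-> (np.float64(512.0), np.float64(-28.4), np.float64(34.5), np.float64(1.8)) dxyz [ 0.5 -0.2  0. ] rv [ 0.     0.001 -0.001] rows 0.0
```

Call:
{"method": "jog_arm", "body": {"targets": [{"dx": 0, "dy": 0, "dz": 0.3, "rx": 0, "ry": 0, "rz": 0, "gripper": 0.55}, {"dx": 0, "dy": 0, "dz": 0.3, "rx": 0, "ry": 0, "rz": 0, "gripper": 0.55}, {"dx": 0, "dy": 0, "dz": 0.3, "rx": 0, "ry": 0, "rz": 0, "gripper": 0.55}, {"dx": 0, "dy": 0, "dz": 0.3, "rx": 0, "ry": 0, "rz": 0, "gripper": 0.55}, {"dx": 0, "dy": 0, "dz": 0.3, "rx": 0, "ry": 0, "rz": 0, "gripper": 0.55}, {"dx": 0, "dy": 0, "dz": 0.3, "rx": 0, "ry": 0, "rz": 0, "gripper": 0.55}, {"dx": 0, "dy": 0, "dz": 0.3, "rx": 0, "ry": 0, "rz": 0, "gripper": 0.55}, {"dx": 0, "dy": 0, "dz": 0.3, "rx": 0, "ry": 0, "rz": 0, "gripper": 0.55}]}}

```text
t: 24.7
eef_pos: [0.5119, -0.0285, 0.0352]
ee_rot: [-3.142, -0.0, 0.03]
force: [-0.0, 0.2, -0.1]
width: 0.0392
gripper_force: 0.0
```

Call:
{"method": "jog_arm", "body": {"targets": [{"dx": 0, "dy": 0, "dz": -15, "rx": 0, "ry": 0, "rz": 0, "gripper": 0.55}, {"dx": 0, "dy": 0, "dz": -50, "rx": 0, "ry": 0, "rz": 0, "gripper": 0.55}, {"dx": 0, "dy": 0, "dz": -90, "rx": 0, "ry": 0, "rz": 0, "gripper": 0.55}, {"dx": 0, "dy": 0, "dz": -130, "rx": 0, "ry": 0, "rz": 0, "gripper": 0.55}, {"dx": 0, "dy": 0, "dz": -165, "rx": 0, "ry": 0, "rz": 0, "gripper": 0.3}, {"dx": 0, "dy": 0, "dz": -165, "rx": 0, "ry": 0, "rz": 0, "gripper": 0.3}, {"dx": 0, "dy": 0, "dz": -165, "rx": 0, "ry": 0, "rz": 0, "gripper": 0.3}, {"dx": 0, "dy": 0, "dz": -165, "rx": 0, "ry": 0, "rz": 0, "gripper": 0.3}]}}

```text
t: 25.37
eef_pos: [0.5114, -0.0285, 0.2001]
ee_rot: [-3.141, -0.0, 0.03]
force: [-0.0, -0.3, -0.1]
width: 0.0594
gripper_force: 0.0
```

```bash
python3 plan.py 407.5 -307 195 -99.4; python3 snap.py LD2
```

```text
t 25.37 pos [511.4 -28.5 200.1] yaw [-180.    -0.     1.7] w 59.4 F [-0.  -0.3 -0.1] q [ 0.33  0.13 -0.41 -0.   -1.03  1.27]
-> (np.float64(407.5), np.float64(-307.0), np.float64(195.0), np.float64(-99.4)) dxyz [-112.1  275.3    4.9] rv [-1.000e-03  0.000e+00  1.764e+00] rows 14.1
```

View pics/sLD2.png

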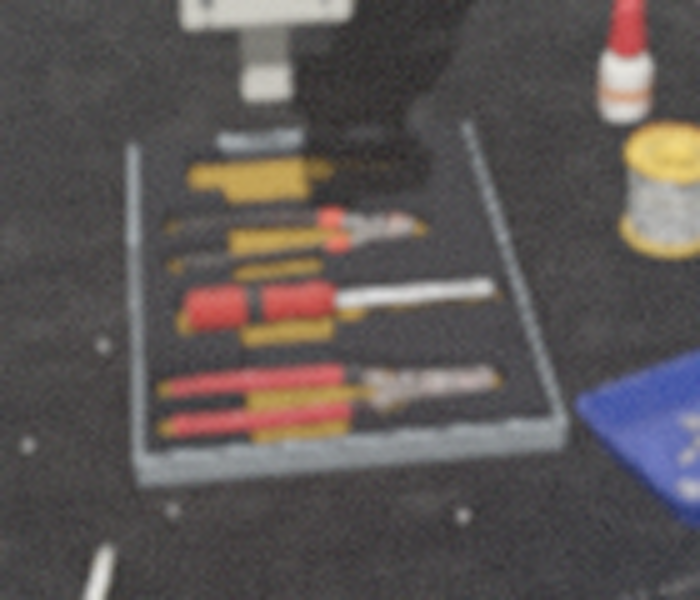

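The long driver is seated flat, tip at the narrow end. Last is the short driver.

Call:
{"method": "jog_arm", "body": {"targets": [{"dx": -112, "dy": 275, "dz": 0, "rx": 0, "ry": 0, "rz": 1.764, "gripper": 0.3}, {"dx": -112, "dy": 275, "dz": 0, "rx": 0, "ry": 0, "rz": 1.764, "gripper": 0.3}, {"dx": -112, "dy": 275, "dz": 0, "rx": 0, "ry": 0, "rz": 1.764, "gripper": 0.3}, {"dx": -112, "dy": 275, "dz": 0, "rx": 0, "ry": 0, "rz": 1.764, "gripper": 0.3}, {"dx": -112, "dy": 275, "dz": 0, "rx": 0, "ry": 0, "rz": 1.764, "gripper": 0.3}, {"dx": -112, "dy": 275, "dz": 0, "rx": 0, "ry": 0, "rz": 1.764, "gripper": 0.3}, {"dx": -112, "dy": 275, "dz": 0, "rx": 0, "ry": 0, "rz": 1.764, "gripper": 0.3}, {"dx": -112, "dy": 275, "dz": 0, "rx": 0, "ry": 0, "rz": 1.764, "gripper": 0.3}]}}

```text
t: 26.13
eef_pos: [0.4051, -0.3108, 0.1985]
ee_rot: [3.139, 0.002, -0.98]
force: [0.4, 0.6, -0.2]
width: 0.0611
gripper_force: 0.0
```

```bash
python3 plan.py 407.5 -307 75 -99.4
```

```text
t 26.13 pos [ 405.1 -310.8  198.5] yaw [ 1.798e+02  1.000e-01 -5.620e+01] w 61.1 F [ 0.4  0.6 -0.2] q [-0.27  0.13 -0.42  0.   -1.03  0.86]
-> (np.float64(407.5), np.float64(-307.0), np.float64(75.0), np.float64(-99.4)) dxyz [ -1.5  -4.4 123.5] rv [0.004 0.001 0.755] rows 6.0
```

Call:
{"method": "jog_arm", "body": {"targets": [{"dx": 0, "dy": 0, "dz": 0, "rx": 0, "ry": 0, "rz": 0.755, "gripper": 0.3}, {"dx": 0, "dy": 0, "dz": 20, "rx": 0, "ry": 0, "rz": 0.755, "gripper": 0.3}, {"dx": 0, "dy": 0, "dz": 50, "rx": 0, "ry": 0, "rz": 0.755, "gripper": 0.3}, {"dx": 0, "dy": 0, "dz": 80, "rx": 0, "ry": 0, "rz": 0.755, "gripper": 0.3}, {"dx": 0, "dy": 0, "dz": 110, "rx": 0, "ry": 0, "rz": 0.755, "gripper": 0.3}, {"dx": 0, "dy": 0, "dz": 125, "rx": 0, "ry": 0, "rz": 0.755, "gripper": 0.3}, {"dx": 0, "dy": 0, "dz": 125, "rx": 0, "ry": 0, "rz": 0.755, "gripper": 0.3}, {"dx": 0, "dy": 0, "dz": 125, "rx": 0, "ry": 0, "rz": 0.755, "gripper": 0.3}]}}

```text
t: 26.8
eef_pos: [0.4071, -0.3066, 0.0738]
ee_rot: [3.138, 0.0, -1.721]
force: [0.5, 0.6, 0.8]
width: 0.0616
gripper_force: 0.0
```

Call:
{"method": "jog_arm", "body": {"targets": [{"dx": 0, "dy": 0, "dz": 0, "rx": 0, "ry": 0, "rz": 0, "gripper": 0.3}, {"dx": 0, "dy": 0, "dz": 0, "rx": 0, "ry": 0, "rz": 0, "gripper": 0.3}, {"dx": 0, "dy": 0, "dz": 0, "rx": 0, "ry": 0, "rz": 0, "gripper": 0.3}, {"dx": 0, "dy": 0, "dz": 0, "rx": 0, "ry": 0, "rz": 0, "gripper": 0.3}, {"dx": 0, "dy": 0, "dz": 0, "rx": 0, "ry": 0, "rz": 0, "gripper": 0.3}, {"dx": 0, "dy": 0, "dz": 0, "rx": 0, "ry": 0, "rz": 0, "gripper": 0.3}, {"dx": 0, "dy": 0, "dz": 0, "rx": 0, "ry": 0, "rz": 0, "gripper": 0.3}, {"dx": 0, "dy": 0, "dz": 0, "rx": 0, "ry": 0, "rz": 0, "gripper": 0.3}]}}

```text
t: 27.47
eef_pos: [0.4081, -0.3067, 0.0753]
ee_rot: [-3.141, -0.0, -1.725]
force: [0.1, -0.0, -0.2]
width: 0.0613
gripper_force: 0.0
```

```bash
python3 plan.py 407.5 -307 26 -99.4
```

```text
t 27.47 pos [ 408.1 -306.7   75.3] yaw [-180.    -0.   -98.8] w 61.3 F [ 0.1 -0.  -0.2] q [-0.26  0.28 -0.57 -0.   -0.73  0.11]
-> (np.float64(407.5), np.float64(-307.0), np.float64(26.0), np.float64(-99.4)) dxyz [ 0.4  0.6 49.3] rv [-0.   -0.    0.01] rows 1.2
```

Call:
{"method": "jog_arm", "body": {"targets": [{"dx": 0, "dy": 0.5, "dz": 20, "rx": 0, "ry": 0, "rz": 0.01, "gripper": 0.3}, {"dx": 0, "dy": 0.5, "dz": 40, "rx": 0, "ry": 0, "rz": 0.01, "gripper": 0.3}, {"dx": 0, "dy": 0.5, "dz": 49, "rx": 0, "ry": 0, "rz": 0.01, "gripper": 0.3}, {"dx": 0, "dy": 0.5, "dz": 49, "rx": 0, "ry": 0, "rz": 0.01, "gripper": 0.3}, {"dx": 0, "dy": 0.5, "dz": 49, "rx": 0, "ry": 0, "rz": 0.01, "gripper": 0.3}, {"dx": 0, "dy": 0.5, "dz": 49, "rx": 0, "ry": 0, "rz": 0.01, "gripper": 0.9}, {"dx": 0, "dy": 0.5, "dz": 49, "rx": 0, "ry": 0, "rz": 0.01, "gripper": 0.9}, {"dx": 0, "dy": 0.5, "dz": 49, "rx": 0, "ry": 0, "rz": 0.01, "gripper": 0.9}]}}

```text
t: 28.13
eef_pos: [0.4082, -0.3068, 0.027]
ee_rot: [-3.14, -0.0, -1.735]
force: [0.9, -0.3, -0.2]
width: 0.0467
gripper_force: 0.0
```

Call:
{"method": "jog_arm", "body": {"targets": [{"dx": 0, "dy": 0, "dz": 0, "rx": 0, "ry": 0, "rz": 0, "gripper": 0.9}, {"dx": 0, "dy": 0, "dz": 0, "rx": 0, "ry": 0, "rz": 0, "gripper": 0.9}, {"dx": 0, "dy": 0, "dz": 0, "rx": 0, "ry": 0, "rz": 0, "gripper": 0.9}, {"dx": 0, "dy": 0, "dz": 0, "rx": 0, "ry": 0, "rz": 0, "gripper": 0.9}, {"dx": 0, "dy": 0, "dz": 0, "rx": 0, "ry": 0, "rz": 0, "gripper": 0.9}, {"dx": 0, "dy": 0, "dz": 0, "rx": 0, "ry": 0, "rz": 0, "gripper": 0.9}, {"dx": 0, "dy": 0, "dz": 0, "rx": 0, "ry": 0, "rz": 0, "gripper": 0.9}, {"dx": 0, "dy": 0, "dz": 0, "rx": 0, "ry": 0, "rz": 0, "gripper": 0.9}]}}

```text
t: 28.8
eef_pos: [0.4078, -0.3067, 0.0265]
ee_rot: [-3.141, -0.0, -1.735]
force: [-1.7, 0.9, 5.9]
width: 0.0285
gripper_force: 25.0
```

Call:
{"method": "jog_arm", "body": {"targets": [{"dx": 0, "dy": 0, "dz": -15, "rx": 0, "ry": 0, "rz": 0, "gripper": 0.9}, {"dx": 0, "dy": 0, "dz": -40, "rx": 0, "ry": 0, "rz": 0, "gripper": 0.9}, {"dx": 0, "dy": 0, "dz": -80, "rx": 0, "ry": 0, "rz": 0, "gripper": 0.9}, {"dx": 0, "dy": 0, "dz": -120, "rx": 0, "ry": 0, "rz": 0, "gripper": 0.9}, {"dx": 0, "dy": 0, "dz": -140, "rx": 0, "ry": 0, "rz": 0, "gripper": 0.9}, {"dx": 0, "dy": 0, "dz": -140, "rx": 0, "ry": 0, "rz": 0, "gripper": 0.9}, {"dx": 0, "dy": 0, "dz": -140, "rx": 0, "ry": 0, "rz": 0, "gripper": 0.9}, {"dx": 0, "dy": 0, "dz": -140, "rx": 0, "ry": 0, "rz": 0, "gripper": 0.9}]}}

```text
t: 29.47
eef_pos: [0.407, -0.3063, 0.1653]
ee_rot: [3.141, 0.001, -1.736]
force: [-0.5, 1.0, -2.4]
width: 0.0283
gripper_force: 25.0
```

```bash
python3 plan.py 512 132 165 -178.2
```

```text
t 29.47 pos [ 407.  -306.3  165.3] yaw [179.9   0.  -99.4] w 28.3 F [-0.5  1.  -2.4] q [-0.26  0.16 -0.46 -0.   -0.95  0.1 ]
-> (np.float64(512.0), np.float64(132.0), np.float64(165.0), np.float64(-178.2)) dxyz [-449.6  -31.8    0.6] rv [ 1.000e-03 -0.000e+00  1.375e+00] rows 11.0
```

Call:
{"method": "jog_arm", "body": {"targets": [{"dx": -450, "dy": -32, "dz": 0, "rx": 0, "ry": 0, "rz": 1.375, "gripper": 0.9}, {"dx": -450, "dy": -32, "dz": 0, "rx": 0, "ry": 0, "rz": 1.375, "gripper": 0.9}, {"dx": -450, "dy": -32, "dz": 0, "rx": 0, "ry": 0, "rz": 1.375, "gripper": 0.9}, {"dx": -450, "dy": -32, "dz": 0, "rx": 0, "ry": 0, "rz": 1.375, "gripper": 0.9}, {"dx": -450, "dy": -32, "dz": 0, "rx": 0, "ry": 0, "rz": 1.375, "gripper": 0.9}, {"dx": -450, "dy": -32, "dz": 0, "rx": 0, "ry": 0, "rz": 1.375, "gripper": 0.9}, {"dx": -450, "dy": -32, "dz": 0, "rx": 0, "ry": 0, "rz": 1.375, "gripper": 0.9}, {"dx": -450, "dy": -32, "dz": 0, "rx": 0, "ry": 0, "rz": 1.375, "gripper": 0.9}]}}

```text
t: 30.13
eef_pos: [0.4742, -0.0282, 0.1645]
ee_rot: [3.141, -0.003, -2.595]
force: [1.1, -0.6, -0.6]
width: 0.0287
gripper_force: 25.0
```

```bash
python3 plan.py 512 132 100 -178.2
```

```text
t 30.13 pos [474.2 -28.2 164.5] yaw [ 179.9   -0.2 -148.7] w 28.7 F [ 1.1 -0.6 -0.6] q [ 0.36  0.11 -0.53 -0.   -0.94 -1.38]
-> (np.float64(512.0), np.float64(132.0), np.float64(100.0), np.float64(-178.2)) dxyz [-115.7  117.1   64.3] rv [ 0.    -0.003  0.515] rows 4.2
```

Call:
{"method": "jog_arm", "body": {"targets": [{"dx": -112, "dy": 112, "dz": 0, "rx": 0, "ry": 0, "rz": 0.5, "gripper": 0.9}, {"dx": -112, "dy": 112, "dz": 0, "rx": 0, "ry": 0, "rz": 0.5, "gripper": 0.9}, {"dx": -112, "dy": 112, "dz": 0, "rx": 0, "ry": 0, "rz": 0.5, "gripper": 0.9}, {"dx": -112, "dy": 112, "dz": 0, "rx": 0, "ry": 0, "rz": 0.5, "gripper": 0.9}, {"dx": -112, "dy": 112, "dz": 20, "rx": 0, "ry": 0, "rz": 0.5, "gripper": 0.9}, {"dx": -112, "dy": 112, "dz": 50, "rx": 0, "ry": 0, "rz": 0.5, "gripper": 0.9}, {"dx": -112, "dy": 112, "dz": 65, "rx": 0, "ry": 0, "rz": 0.5, "gripper": 0.9}, {"dx": -112, "dy": 112, "dz": 65, "rx": 0, "ry": 0, "rz": 0.5, "gripper": 0.9}]}}

```text
t: 30.8
eef_pos: [0.5086, 0.123, 0.096]
ee_rot: [-3.137, -0.009, -3.09]
force: [-0.4, -0.5, -0.8]
width: 0.0289
gripper_force: 25.0
```

Call:
{"method": "jog_arm", "body": {"targets": [{"dx": 0, "dy": 0, "dz": 0, "rx": 0, "ry": 0, "rz": 0, "gripper": 0.9}, {"dx": 0, "dy": 0, "dz": 0, "rx": 0, "ry": 0, "rz": 0, "gripper": 0.9}, {"dx": 0, "dy": 0, "dz": 0, "rx": 0, "ry": 0, "rz": 0, "gripper": 0.9}, {"dx": 0, "dy": 0, "dz": 0, "rx": 0, "ry": 0, "rz": 0, "gripper": 0.9}, {"dx": 0, "dy": 0, "dz": 0, "rx": 0, "ry": 0, "rz": 0, "gripper": 0.9}, {"dx": 0, "dy": 0, "dz": 0, "rx": 0, "ry": 0, "rz": 0, "gripper": 0.9}, {"dx": 0, "dy": 0, "dz": 0, "rx": 0, "ry": 0, "rz": 0, "gripper": 0.9}, {"dx": 0, "dy": 0, "dz": 0, "rx": 0, "ry": 0, "rz": 0, "gripper": 0.9}]}}

```text
t: 31.47
eef_pos: [0.5119, 0.1244, 0.1014]
ee_rot: [3.141, 0.0, -3.09]
force: [-0.9, 0.2, -1.2]
width: 0.0285
gripper_force: 25.0
```

```bash
python3 plan.py 512 131.7 65 -178.2
```

```text
t 31.47 pos [511.9 124.4 101.4] yaw [ 180.    0. -177.] w 28.5 F [-0.9  0.2 -1.2] q [ 0.61  0.26 -0.5  -0.   -0.8  -2.13]
-> (np.float64(512.0), np.float64(131.7), np.float64(65.0), np.float64(-178.2)) dxyz [-0.5  7.3 36.4] rv [0.    0.    0.021] rows 0.9
```

Call:
{"method": "jog_arm", "body": {"targets": [{"dx": 0, "dy": 7.3, "dz": 5, "rx": 0, "ry": 0, "rz": 0.021, "gripper": 0.9}, {"dx": 0, "dy": 7.3, "dz": 15, "rx": 0, "ry": 0, "rz": 0.021, "gripper": 0.9}, {"dx": 0, "dy": 7.3, "dz": 30, "rx": 0, "ry": 0, "rz": 0.021, "gripper": 0.9}, {"dx": 0, "dy": 7.3, "dz": 40, "rx": 0, "ry": 0, "rz": 0.021, "gripper": 0.9}, {"dx": 0, "dy": 7.3, "dz": 40, "rx": 0, "ry": 0, "rz": 0.021, "gripper": 0.9}, {"dx": 0, "dy": 7.3, "dz": 40, "rx": 0, "ry": 0, "rz": 0.021, "gripper": 0.9}, {"dx": 0, "dy": 7.3, "dz": 40, "rx": 0, "ry": 0, "rz": 0.021, "gripper": 0.9}, {"dx": 0, "dy": 7.3, "dz": 40, "rx": 0, "ry": 0, "rz": 0.021, "gripper": 0.9}]}}

```text
t: 32.13
eef_pos: [0.5118, 0.1319, 0.0617]
ee_rot: [3.141, 0.001, -3.11]
force: [-0.3, 0.5, -1.0]
width: 0.0287
gripper_force: 25.0
```

```bash
python3 plan.py 512 131.7 36.5 -178.2; python3 snap.py SD
```

```text
t 32.13 pos [511.8 131.9  61.7] yaw [ 180.     0.  -178.2] w 28.7 F [-0.3  0.5 -1. ] q [ 0.62  0.32 -0.54  0.   -0.71 -2.16]
-> (np.float64(512.0), np.float64(131.7), np.float64(36.5), np.float64(-178.2)) dxyz [-0.2 -0.2 25.2] rv [ 0.     0.001 -0.   ] rows 0.6
```

View pics/sSD.png

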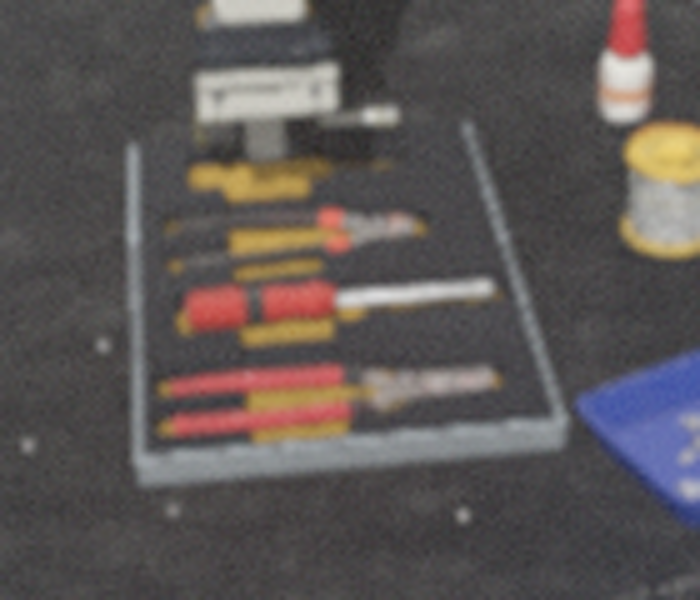

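The crop shows the short driver level, with tip at about (400,115) and the yellow handle end at about (196,132). Its cut-out runs from (190,180) to about (394,165).

Run:
```python
from pose import *
f=load("sideSD"); c=lambda x,y:(235+x/5,165+y/5)
for n,uv,z in [("tip",c(400,115),.0512),("h",c(196,132),.0512),("cut_tip",c(394,165),.012),("cut_h",c(189,180),.012)]: print(n,(ray(f,uv,z)[0]*1e3).round(1))
```

```text
tip [601.6 133.6  51.2]
h [471.9 127.4  51.2]
cut_tip [597.7 138.   12. ]
cut_h [464.9 135.1  12. ]
```

Call:
{"method": "jog_arm", "body": {"targets": [{"dx": 2, "dy": 0, "dz": 0, "rx": 0, "ry": 0, "rz": 0, "gripper": 0.9}, {"dx": 2, "dy": 0, "dz": 5, "rx": 0, "ry": 0, "rz": 0, "gripper": 0.9}, {"dx": 2, "dy": 0, "dz": 10, "rx": 0, "ry": 0, "rz": 0, "gripper": 0.9}, {"dx": 2, "dy": 0, "dz": 16, "rx": 0, "ry": 0, "rz": 0, "gripper": 0.9}, {"dx": 2, "dy": 0, "dz": 21, "rx": 0, "ry": 0, "rz": 0, "gripper": 0.9}, {"dx": 2, "dy": 0, "dz": 24, "rx": 0, "ry": 0, "rz": 0, "gripper": 0.9}, {"dx": 2, "dy": 0, "dz": 24, "rx": 0, "ry": 0, "rz": 0, "gripper": 0.9}, {"dx": 2, "dy": 0, "dz": 24, "rx": 0, "ry": 0, "rz": 0, "gripper": 0.9}]}}

```text
t: 32.9
eef_pos: [0.5093, 0.1316, 0.0367]
ee_rot: [-3.141, -0.0, -3.11]
force: [-1.1, -0.6, -0.8]
width: 0.0286
gripper_force: 25.0
```

```bash
python3 plan.py 510 131.7 36.5 -178.2
```

```text
t 32.9 pos [509.3 131.6  36.7] yaw [-180.    -0.  -178.2] w 28.6 F [-1.1 -0.6 -0.8] q [ 0.63  0.36 -0.57  0.   -0.65 -2.17]
-> (np.float64(510.0), np.float64(131.7), np.float64(36.5), np.float64(-178.2)) dxyz [-0.7  0.1  0.2] rv [-0. -0. -0.] rows 0.0
```

Release with a small opening (about 40 mm) because of the rim.

Call:
{"method": "jog_arm", "body": {"targets": [{"dx": 0, "dy": 0, "dz": 0.3, "rx": 0, "ry": 0, "rz": 0, "gripper": 0.9}, {"dx": 0, "dy": 0, "dz": 0.3, "rx": 0, "ry": 0, "rz": 0, "gripper": 0.55}, {"dx": 0, "dy": 0, "dz": 0.3, "rx": 0, "ry": 0, "rz": 0, "gripper": 0.55}, {"dx": 0, "dy": 0, "dz": 0.3, "rx": 0, "ry": 0, "rz": 0, "gripper": 0.55}, {"dx": 0, "dy": 0, "dz": 0.3, "rx": 0, "ry": 0, "rz": 0, "gripper": 0.55}, {"dx": 0, "dy": 0, "dz": 0.3, "rx": 0, "ry": 0, "rz": 0, "gripper": 0.55}, {"dx": 0, "dy": 0, "dz": 0.3, "rx": 0, "ry": 0, "rz": 0, "gripper": 0.55}, {"dx": 0, "dy": 0, "dz": 0.3, "rx": 0, "ry": 0, "rz": 0, "gripper": 0.55}]}}

```text
t: 33.57
eef_pos: [0.5094, 0.1317, 0.0369]
ee_rot: [3.142, 0.0, -3.11]
force: [-0.6, -0.2, 0.1]
width: 0.039
gripper_force: 0.0
```

Call:
{"method": "jog_arm", "body": {"targets": [{"dx": 0, "dy": 0, "dz": -10, "rx": 0, "ry": 0, "rz": 0, "gripper": 0.55}, {"dx": 0, "dy": 0, "dz": -40, "rx": 0, "ry": 0, "rz": 0, "gripper": 0.55}, {"dx": 0, "dy": 0, "dz": -80, "rx": 0, "ry": 0, "rz": 0, "gripper": 0.55}, {"dx": 0, "dy": 0, "dz": -120, "rx": 0, "ry": 0, "rz": 0, "gripper": 0.55}, {"dx": 0, "dy": 0, "dz": -160, "rx": 0, "ry": 0, "rz": 0, "gripper": 0.55}, {"dx": 0, "dy": 0, "dz": -165, "rx": 0, "ry": 0, "rz": 0, "gripper": 0.55}, {"dx": 0, "dy": 0, "dz": -165, "rx": 0, "ry": 0, "rz": 0, "gripper": 0.55}, {"dx": 0, "dy": 0, "dz": -165, "rx": 0, "ry": 0, "rz": 0, "gripper": 0.55}]}}

```text
t: 34.23
eef_pos: [0.5093, 0.1317, 0.203]
ee_rot: [3.14, 0.002, -3.111]
force: [-0.7, -0.3, -0.7]
width: 0.0395
gripper_force: 0.0
```

Call:
{"method": "jog_arm", "body": {"targets": [{"dx": 110, "dy": 300, "dz": 0, "rx": 0, "ry": 0, "rz": 0, "gripper": 0.55}, {"dx": 110, "dy": 300, "dz": 0, "rx": 0, "ry": 0, "rz": 0, "gripper": 0.55}, {"dx": 110, "dy": 300, "dz": 0, "rx": 0, "ry": 0, "rz": 0, "gripper": 0.55}, {"dx": 110, "dy": 300, "dz": 0, "rx": 0, "ry": 0, "rz": 0, "gripper": 0.55}, {"dx": 110, "dy": 300, "dz": 0, "rx": 0, "ry": 0, "rz": 0, "gripper": 0.55}, {"dx": 110, "dy": 300, "dz": 0, "rx": 0, "ry": 0, "rz": 0, "gripper": 0.55}, {"dx": 110, "dy": 300, "dz": 0, "rx": 0, "ry": 0, "rz": 0, "gripper": 0.55}, {"dx": 110, "dy": 300, "dz": 0, "rx": 0, "ry": 0, "rz": 0, "gripper": 0.55}]}}

```text
t: 34.9
eef_pos: [0.3882, 0.4304, 0.2004]
ee_rot: [-3.14, -0.001, -3.109]
force: [0.7, 0.4, -0.3]
width: 0.0395
gripper_force: 0.0
```

```bash
python3 plan.py; python3 snap.py END
python3 - <<'E'
from pose import *
f=load("topEND"); a=cv2.resize(f["frame"][120:290,230:410,::-1],None,fx=3.3,fy=3.3,interpolation=cv2.INTER_CUBIC)
cv2.imwrite("pics/end.png",a)
P=cloudf(f)
for k,(x,y) in dict(LN=(.52,-.108+.015),LNtip=(.6,-.106),SC=(.515,.052-.018),SChead=(.57,.053),LD=(.515,-.028),LDtip=(.61,-.025),SD=(.51,.132),SDtip=(.575,.134)).items():
    m=near(P,(x,y),.008); print(k,np.percentile(P[m][:,2]*1e3,[50,90]).round(1) if m.any() else None)
E
```

```text
t 34.9 pos [388.2 430.4 200.4] yaw [-1.799e+02 -1.000e-01 -1.781e+02] w 39.5 F [ 0.7  0.4 -0.3] q [ 1.17  0.24 -0.27 -0.   -1.06 -2.71]
LN [18.  18.8]
LNtip [16.7 18. ]
SC [16.8 17.9]
SChead [17.7 18.9]
LD [29.6 31.2]
LDtip [11.3 21.2]
SD [38.  39.4]
SDtip [11.5 26.3]
```

View pics/end.png

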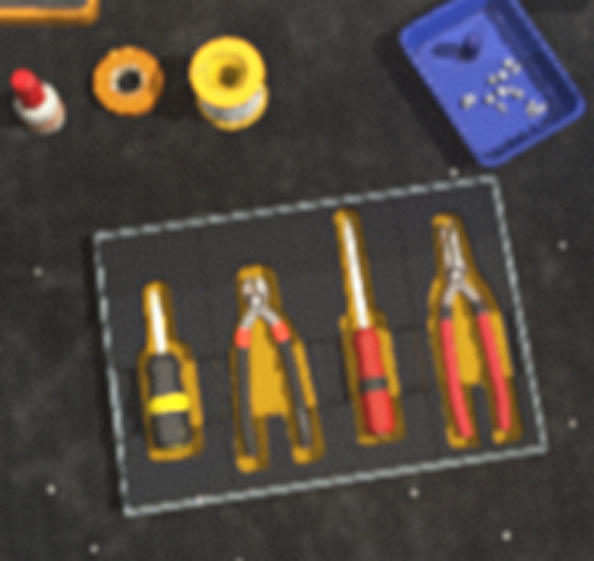

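View pics/sEND.png

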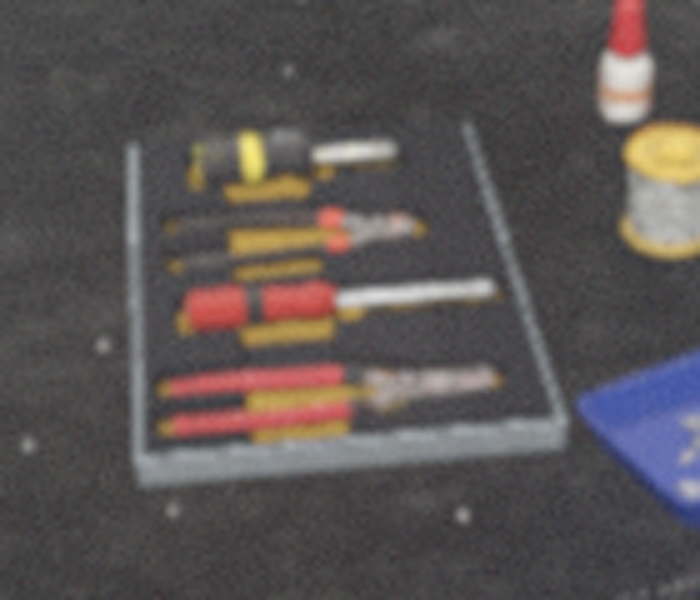

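All four tools sit flat inside their own cut-outs: tops are at about 18, 17.5, 30 and 38 mm on a 9–10 mm floor, with tips at the narrow ends. The spool and bottle are where they were and the arm is clear.

```bash
python3 -c "
from station import arm
print(arm.job_done())"
```

```text
the job is handed in; nothing more can be done
None
```

I put the long-nose pliers, side cutters, long driver and short driver back in that order, each flat in its own cut-out with the tip at the narrow end. The spool and bottle were left standing, and I handed the job in at about 35 s of the 102 s. The one thing to flag is a 38 N wrist force, most likely a finger touching the tray rim as I released the pliers; that is under the 40 N limit, but the reading came at the end of the move, so the peak could have been higher.

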